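# Fetch the vial basket from the rinse tank with the hook rod

## Task

Take the hook rod from its stand and use its hook to fetch the vial basket that hangs deep inside the clear rinse tank: draw it gently along its rails towards the tank's blue-banded end until you feel it meet the stops, lift it out there through the gap in the lips, and stand it upright on the floor of the blue tray. Then hang the rod back in its stand. Touch the basket only with the hook, never force the basket or the rod against anything, do not tip the vials out, and leave the other glassware where it is.

Things in the scene. Friction and masses are not known exactly. Their poses are not given: they have to be found in the camera images.
- tank: Clear open-topped acrylic tank, outside 76 (x) x 280 (y) x 150 mm high, walls and floor 6 mm. Origin: centre of its underside, z up, y along its length. A blue band outside marks its +y end. Inside is a rigid white rail insert (see tank_rails). Rim mid-point: tank_mouth.
- tank_mouth (a point): Middle of the tank's open top, 150 mm above its underside. The way down the middle to the basket is 64 mm wide above the insert (97 mm above the tank's underside) and 40 mm wide between the ledges and lips.
- tank_rails (a point): Middle of the tank at ledge height (70 mm up). The insert's ledges, 12 mm wide along both long walls, carry the basket's bar ends; lips 12 mm above the ledges hold them down and are 8 mm thick. At the +y end blue stops stand on the ledges, 27 mm high. Just before the stops the lips leave a 10 mm gap: the bar lifts out only there. The stops' faces lie 32 to 108 mm from this point: not measured.
- basket: Steel basket with six blue-capped vials fixed in it, 34 (x) x 50 (y) mm, 30 mm high (caps to 33 mm), 0.12 to 0.21 kg. Origin: centre of its underside, z up. Wires at x = +-15.5 mm carry an orange bar along x (see basket_bar), whose ends rest on the ledges. Starts under the lips, 40 to 160 mm short of the stops, axes along the tank's. Friction on the ledges can take 4 N.
- basket_bar (a point): Top point of the basket's orange bar (on its axis), 68 mm above the basket's origin. The bar is 5 mm thick and 55 mm long along x; it is level, 60 mm above the origin, except between x = -12 and +12 mm, where it is bent up like a roof to this peak, so that a hook centres itself.
- rod: Hook rod, 0.1 kg. Origin: in its red square handle, 22 x 22 mm (sides along x and y), which reaches from 28 mm below to 22 mm above the origin; z up, hook below. Black collar 34 x 34 x 4 mm under the handle, underside 32 mm below the origin. Straight steel shank, 5 mm thick, on the rod's z axis down to the hook (see rod_hook).
- rod_hook (a point): Middle of the hook's level bottom wire (5 mm thick, on its axis), 126 mm below the rod's origin and 6.5 mm towards the rod's +y. The hook is a J: from the shank the wire runs to +y, then turns up at y = 13 mm to a tip 14.5 mm above this point. Mouth between shank and tip: 8 mm wide, open upwards.
- stand: Grey rod stand, fixed. Origin: on the table under its fork's middle, z up. Two arms (tops 110 mm up) leave a 16 mm slot along x, open to -x. The rod's shank stands in the slot, its collar on the arms between blue side rails 40 mm apart (tops 116 mm) and behind front ridges (tops 114 mm). Post behind, from x = +30 mm, 122 mm high. At the start the rod hangs here, axes along the stand's.
- stand_seat (a point): Point where the rod's origin lies when it hangs seated in the stand: 142 mm above the stand's origin.
- tray: Blue open draining tray, fixed, 170 (x) x 140 (y) mm, 30 mm high, walls and floor 4 mm thick. Origin: centre of its underside, z up.
- amber_bottle: Brown bottle with a blue cap, 62 mm wide, 125 mm high; origin under its centre. Leave it.
- white_bottle: White bottle with a green cap, 68 mm wide, 140 mm high; origin under its centre. Leave it.
- beaker: Glass beaker, 72 mm wide, 90 mm high; origin under its centre. Leave it.
- flask: Conical glass flask, 82 mm wide, 120 mm high; origin under its centre. Leave it.
- jar: Small glass jar with a white lid, 52 mm wide, 60 mm high; origin under its centre. Leave it.
Mind the look-alikes: they are no part of the job. Leave any red look-alike of the basket alone.

How it is judged:
By the outcome, as a careful person would: the job done as asked, in the order asked, and still so for the second after the job is handed in, with the robot touching nothing.
It also fails if it takes over 72 s, if anything falls off the work surface, if the arm or the gripper's body presses on something with over 40 N, if the wrist force passes 120 N, or if a joint passes its speed limit or range.

## Robot

A 7-joint arm with a two-finger parallel gripper is mounted at the origin on the work surface. World frame = base frame: x ahead of the robot, y to its left, z up, the work surface at z = 0. Lengths are in m, angles in rad, forces in N, time in s.
With the tool pointing down it reaches from about 0.35 to 0.9 m from the base axis. Payload 7.2 kg.
Tool frame: the origin (TCP) lies midway between the tips of the shut fingers; the grasp point (between the pads) lies 19 mm behind it (bot.pinch_z is the distance from the TCP to the grasp point, in m); z points along the fingers, y is the direction in which the jaws open and shut (so a half turn about z gives the same grasp; the last joint's range is limited). The gripper opens to 85 mm and grips with 20 to 120 N. Pads are 22 mm wide; open, the fingers measure 114 mm over their backs; the gripper's body (76 mm by 85 mm) begins 54 mm behind the grasp point. The pads swing forward as they close: fully open they stand 13 mm farther back than shut.
Start: joints at [-1.36, 0.411, -0.013, 1.596, 0.006, 1.134, -0.082], TCP at [0.172, 0.601, 0.231] pointing down, gripper open.
Joint ranges: [-2.95, 2.95], [-0.29, 1.99], [-1.47, 1.44], [0.14, 2.54], [-1.03, 4.17], [0.13, 1.85], [-2.86, 2.86]. Speed limits (rad/s): [2.39, 2.39, 3.01, 3.01, 3.14, 3.14, 3.14].

## Interface

Orientations are given as a unit quaternion [x, y, z, w].
In Python, from rig import bot gives the robot as it stands.
- The arm moves only by the tool drive_tool, never from a script. Its argument "increments" is one flat list of numbers, 5 for each row, row after row: the shift along the tool's x, y, z in mm, then the turn about the tool's z in units of 6 degrees (1.0 is 6 degrees), then the finger opening in mm, from 0 to 85.4. A call has 1 to 10 rows; each row is the pose to reach, as a shift and turn from the pose measured when the call began, along the tool's axes at that moment; what a row does not reach only later rows make up. A row lasts 1/12 s, in which the tool goes at most 41.7 mm and 7.16 degrees, less where a joint would pass 70% of its speed; a pose out of reach is approached as far as the arm can. A call with a gripper value outside its range is refused whole. The fingers move at their own pace and stop on an object; "newtons" is the grip in N (left out, the last holds). Time passes only in rows, so rows that repeat a pose let the fingers close. It gives the time, the measured TCP pose, the force and the opening at its end, in the units of the state.
- bot.get_obs(): the state, without advancing time (a new reading comes with each control period).
- bot.read_camera(name): name is "side" or "top"; returns a dict with "pixels" (420x560x3 uint8, blue, green, red), "K" (3x3 intrinsics, pixels), "R" (3x3) and "t" (3): a world point X has camera coordinates R X + t. Camera axes: x right, y down, z forward; pixel columns grow to the right and rows downward; lengths in m; the calibration is good to about 2 mm. A picture is of the moment at which its call begins. There is no depth.
- bot.job_done(): hands the job in, once; it reports no verdict.
The state is a dict: "clock": time; "joint_positions": joint angles; "dq": joint speeds; "effort": joint torques, N m; "tcp_pos": TCP position; "tcp_rot": TCP orientation; "wrist_force": force on the tool from outside, world axes, zero at the start; "moment": the same for the moment, N m; "finger_gap": opening from 0.0 (shut) to 1.0 (fully open).
Only numpy, scipy, OpenCV 4.12 (cv2) and the standard library are available. Lean on these libraries where they do the work, as an engineer would, in place of code of your own. Each camera call takes 0.05 s, during which the arm holds its last target.

## Working session

There is one attempt and no reset: what is moved stays moved. The work goes in short steps, Python scripts to look and compute and a tool call to move; the robot and the scene stay as the last step left them, time stands still between calls to the robot, and variables do not carry over. Pictures are saved under pics/ and viewed, and the job is handed in when it is done.

Besides the shell and the picture viewer there is one more tool, called after "Emit:" by a JSON object that holds its "method" and its "body", one argument or row to a line. drive_tool: Moves the arm, as the interface text tells. Its arguments: {"type":"object","properties":{"increments":{"type":"array","items":{"type":"number"}},"newtons":{"type":"number"}},"required":["increments"]}

```bash
mkdir -p pics; ls
python3 - <<'E'
from rig import bot
import cv2,numpy as np
for n in ("side","top"):
    c=bot.read_camera(n); cv2.imwrite(f"pics/{n}0.png",c["pixels"]); np.savez(f"{n}0.npz",**c)
    print(n,c["K"].tolist(),np.round(c["R"],4).tolist(),np.round(c["t"],4).tolist(),(-c["R"].T@c["t"]).round(3))
print(bot.get_obs(),bot.pinch_z)
E
```

```text
pics
side [[494.9977023297867, 0.0, 278.62289370566606], [0.0, 494.9977023297867, 208.3815832309948], [0.0, 0.0, 1.0]] [[-0.9628, -0.2702, -0.0061], [-0.1826, 0.6668, -0.7226], [0.1993, -0.6946, -0.6913]] [0.5496, 0.2113, 1.0945] [0.35  0.768 0.913]
top [[415.6179356879403, 0.0, 278.4961180743041], [0.0, 415.6179356879403, 206.44460942736], [0.0, 0.0, 1.0]] [[-0.0219, -0.9998, 0.0018], [-0.9838, 0.0212, -0.1781], [0.178, -0.0057, -0.984]] [0.0142, 0.5828, 1.1124] [0.376 0.008 1.198]
{'clock': 0.1, 'joint_positions': array([-1.36020006,  0.41181529, -0.01271147,  1.59696256,  0.00558148,
        1.13431982, -0.08219842]), 'dq': array([ 1.45135417e-03, -4.21041376e-04, -7.44563527e-05, -1.60799818e-03,
       -2.07572853e-03,  6.22976212e-04, -5.87598468e-04]), 'effort': array([ 2.59913322e-03, -6.01829123e+01,  6.84369262e-01, -3.00093555e+01,
        1.40129391e-02,  6.33117976e-03, -1.54704162e-05]), 'tcp_pos': array([0.17190577, 0.60042075, 0.23053914]), 'tcp_rot': array([ 1.38938428e-01,  9.90300749e-01, -7.32512274e-04, -5.85792967e-05]), 'wrist_force': array([-0.19958793,  0.13898944,  1.01992321]), 'moment': array([-0.04617679, -0.01725667, -0.00489513]), 'finger_gap': 0.9990082244558414} 0.0187
```

View pics/side0.png

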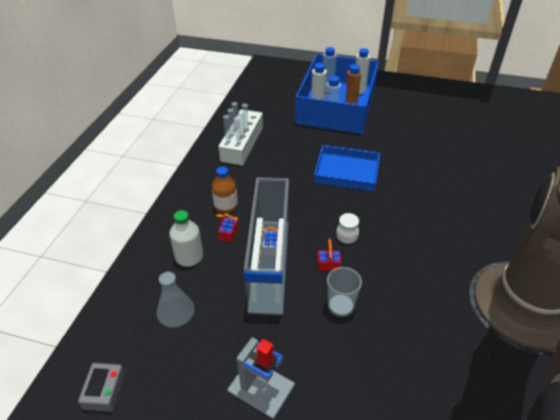

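View pics/top0.png

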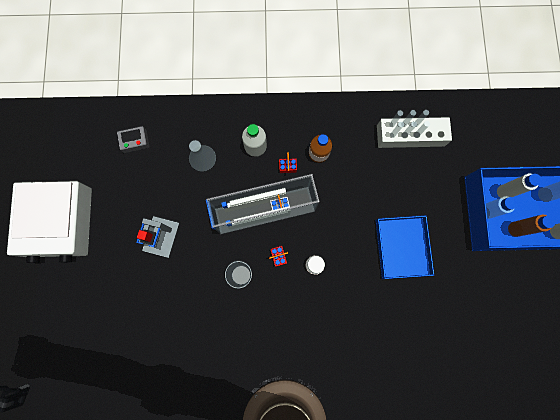

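The side view shows the tank around (268,245), with the blue band at its near end (265,275) and the basket with its orange bar at (270,237). The stand and rod are at (262,370), and the tray is at (347,167). In the top view, the tank is at (262,203), the stand at (155,237) and the tray at (405,247).

Things that could be taken for what I want:
- **Basket:** top (280,203) is inside the tank. The red look-alikes are at top (288,164) and (279,256). I choose the one inside the tank.
- **Tray:** top (405,247) is the low one. The blue crate at (515,208) is not it.
- **Rod:** the red handle at top (145,236). The device at (132,138) only has red buttons.

Next I'll check close crops.

Run:
```python
import cv2,numpy as np
t=np.load("top0.npz")["pixels"]; s=np.load("side0.npz")["pixels"]
z=lambda im,x0,x1,y0,y1,k:cv2.resize(im[y0:y1,x0:x1],None,fx=k,fy=k,interpolation=cv2.INTER_CUBIC)
cv2.imwrite("pics/t_tank.png",z(t,195,330,165,245,5.9))
cv2.imwrite("pics/t_stand.png",z(t,125,195,205,265,8))
cv2.imwrite("pics/s_tank.png",z(s,210,310,170,320,4))
cv2.imwrite("pics/s_stand.png",z(s,220,305,330,420,6))
```

```text
(no output)
```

View pics/t_tank.png

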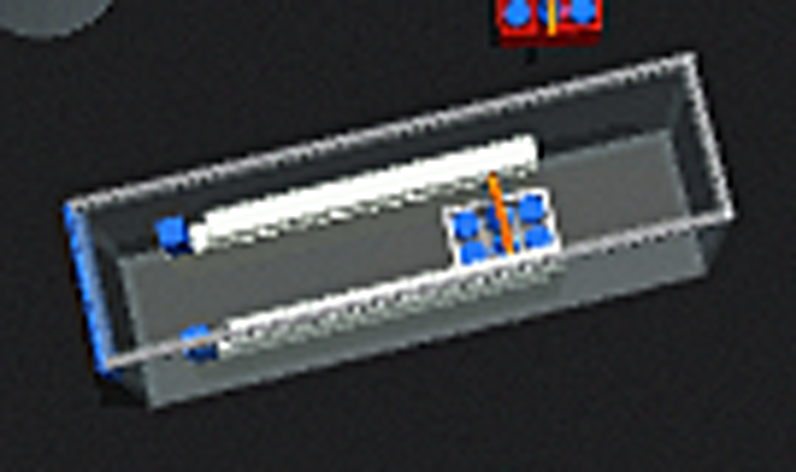

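View pics/t_stand.png

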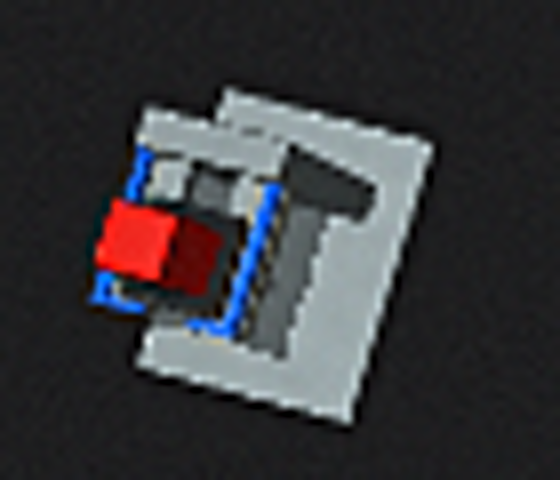

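View pics/s_tank.png

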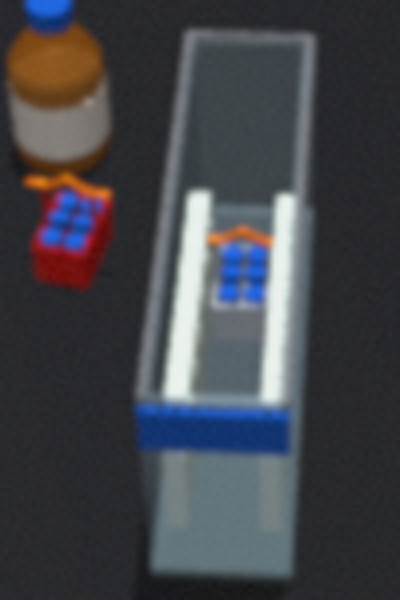

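View pics/s_stand.png

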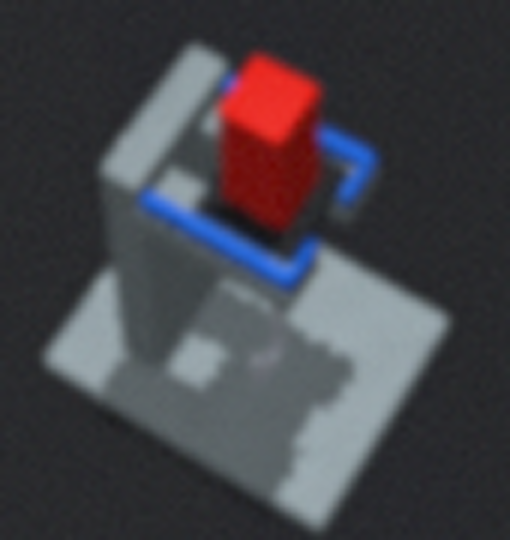

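The crops confirm the choice. The basket in the tank has a white/steel body and an orange bar, with the bar at t_tank (500,215). The red ones stand outside. In t_tank the blue stops are at about (172,235) and (200,342), and the blue-banded end is on the left. The stand's post is on the far (+x) side, its fork opens towards the robot, and the rod is in it. Now I'll measure.

```bash
cat > h.py <<'E'
import cv2,numpy as np
def load(n): 
    d=np.load(n); return {k:d[k] for k in d.files}
def snap(name,tag):
    from rig import bot
    c=bot.read_camera(name); cv2.imwrite(f"pics/{name}{tag}.png",c["pixels"]); np.savez(f"{name}{tag}.npz",**c); return c
def ray(c,uv):
    d=c["R"].T@np.linalg.inv(c["K"])@np.array([uv[0],uv[1],1.]); o=-c["R"].T@c["t"]; return o,d/np.linalg.norm(d)
def onz(c,uv,z):
    o,d=ray(c,uv); return o+d*(z-o[2])/d[2]
def tri(c1,u1,c2,u2):
    A=np.zeros((3,3));b=np.zeros(3);rs=[ray(c1,u1),ray(c2,u2)]
    for o,d in rs:
        P=np.eye(3)-np.outer(d,d);A+=P;b+=P@o
    X=np.linalg.solve(A,b); return X,max(np.linalg.norm((np.eye(3)-np.outer(d,d))@(X-o)) for o,d in rs)
def proj(c,X):
    p=c["K"]@(c["R"]@np.asarray(X,float)+c["t"]); return p[:2]/p[2]
def mask(c,lo,hi):
    return cv2.inRange(cv2.cvtColor(c["pixels"],cv2.COLOR_BGR2HSV),np.array(lo),np.array(hi))
E
python3 - <<'E'
from h import *
np.set_printoptions(precision=4,suppress=True)
T=load("top0.npz");S=load("side0.npz")
f=lambda x,y,k,x0,y0:((x+.5)/k-.5+x0,(y+.5)/k-.5+y0)
# tank rim outer corners
tc=[onz(T,f(x,y,5.9,195,165),.150) for x,y in [(68,203),(103,368),(690,55),(735,215)]]
sc=[onz(S,f(x,y,4,210,170),.150) for x,y in [(137,402),(292,405),(185,32),(316,36)]]
for n,c in(("top",tc),("side",sc)):
    c=np.array(c)[:,:2]; print(n,c.tolist()); 
    print(" centre",c.mean(0)," len",np.linalg.norm(c[0]-c[2]),np.linalg.norm(c[1]-c[3])," wid",np.linalg.norm(c[0]-c[1]),np.linalg.norm(c[2]-c[3]))
    d=(c[0]+c[1]-c[2]-c[3]);print(" yaw of +y",np.degrees(np.arctan2(d[1],d[0])))
# red handle top (bright)
for n,c,roi in(("top",T,(125,195,205,265)),("side",S,(220,305,330,400))):
    m=mask(c,(0,150,190),(10,255,255));m2=np.zeros_like(m);a,b,p,q=roi;m2[p:q,a:b]=m[p:q,a:b]
    M=cv2.moments(m2,True);ctr=(M['m10']/M['m00'],M['m01']/M['m00']);r=cv2.minAreaRect(cv2.findNonZero(m2))
    X=onz(c,ctr,.164);print(n,"red top",ctr,M['m00'],X,r)
    m=mask(c,(105,150,150),(125,255,255))
    m2[:]=0;m2[p:q,a:b]=m[p:q,a:b];pts=cv2.findNonZero(m2)[:,0]
    P=np.array([onz(c,u,.116)[:2] for u in pts]);print(" blue n",len(P),"rect",cv2.minAreaRect((P*1000).astype(np.float32)))
    m=mask(c,(5,150,150),(20,255,255))
    for k in cv2.findContours(m,0,1)[0]:
        if len(k)>4: print(" orange",k[:,0].mean(0),cv2.boundingRect(k))
E
```

```text
top [[0.5887632740889694, 0.18779478863817387], [0.5159850126855385, 0.1720739058936547], [0.6494128861320736, -0.08562145289629386], [0.5771874707130689, -0.10263377745090416]]
 centre [0.5828 0.0429]  len 0.2800621655558163 0.28144280441529507  wid 0.07445684311850082 0.07420195293386289
 yaw of +y 102.53346480961713
side [[0.5880031264904882, 0.1893086416353046], [0.5138020434800039, 0.17083983990670548], [0.6504815364080798, -0.08626527985681165], [0.5742091404653467, -0.10326731708112769]]
 centre [0.5816 0.0427]  len 0.28256775809064566 0.280684432910251  wid 0.07646500740351166 0.07814440256743976
 yaw of +y 102.6017103594572
top red top (141.37313432835822, 234.65671641791045) 67.0 [0.4986 0.3461 0.164 ] ((141.3000030517578, 234.60000610351562), (7.905693054199219, 7.905693531036377), 18.434947967529297)
 blue n 57 rect ((503.62078857421875, 345.3224792480469), (47.96555709838867, 51.522830963134766), 74.03443908691406)
 orange [278.24 254.84] (272, 253, 13, 5)
 orange [541.0847 222.9492] (536, 215, 15, 16)
 orange [279.6087 201.2609] (278, 196, 4, 12)
 orange [287.7778 158.2593] (287, 152, 2, 14)
 orange [330.8333 144.5   ] (330, 143, 2, 4)
side red top (264.41129032258067, 346.33870967741933) 124.0 [0.4973 0.3476 0.164 ] ((264.2307434082031, 346.15380859375), (11.094003677368164, 11.648704528808594), 33.6900634765625)
 blue n 137 rect ((501.7676086425781, 346.1625671386719), (49.42816162109375, 51.628787994384766), 74.24263763427734)
 orange [329.9714 247.7429] (328, 239, 4, 18)
 orange [269.5    228.6071] (263, 227, 14, 4)
 orange [227.    215.925] (217, 214, 21, 6)
```

Run:
```python
from h import *
np.set_printoptions(precision=4,suppress=True)
T=load("top0.npz");S=load("side0.npz")
for n,c,roi in(("top",T,(125,195,205,265)),("side",S,(220,305,330,400))):
    a,b,p,q=roi;m=mask(c,(105,120,110),(125,255,255));m2=np.zeros_like(m);m2[p:q,a:b]=m[p:q,a:b]
    P=np.array([onz(c,u,.116)[:2] for u in cv2.findNonZero(m2)[:,0]])*1000
    th=np.radians(-16);R=np.array([[np.cos(th),np.sin(th)],[-np.sin(th),np.cos(th)]])
    Q=(P-np.array([498,347]))@R.T
    for nm,s in(("L",(Q[:,1]>14)),("Rr",(Q[:,1]<-14))):
        s=s&(Q[:,0]>-12); q_=Q[s]
        if len(q_)<5: continue
        vx,vy,x0,y0=cv2.fitLine(q_.astype(np.float32),cv2.DIST_HUBER,0,.01,.01).ravel()
        print(n,nm,len(q_),"rel ang",np.degrees(np.arctan(vy/vx)),"y@0",y0-x0*vy/vx,"xrange",q_[:,0].min(),q_[:,0].max())
    print(" ridge x min",Q[:,0].min(),Q[:,0].max(),Q[:,1].min(),Q[:,1].max())
# basket: orange bar
for n,c,bb in(("top",T,(278,196,4,12)),("side",S,(263,227,14,4))):
    m=mask(c,(3,110,110),(22,255,255));x,y,w,h=bb;m2=np.zeros_like(m);m2[y-3:y+h+3,x-3:x+w+3]=m[y-3:y+h+3,x-3:x+w+3]
    pts=cv2.findNonZero(m2)[:,0].astype(float)
    th=np.radians(12.57);R=np.array([[np.cos(th),np.sin(th)],[-np.sin(th),np.cos(th)]])
    Q=np.array([R@(onz(c,u,.0805)[:2]-[.582,.043]) for u in pts])*1000
    print(n,"bar tank-frame (z=.0805 plane)",Q.mean(0),Q.min(0),Q.max(0)); print(Q[np.argsort(Q[:,0])].round(0).tolist())
    m=mask(c,(105,120,110),(125,255,255))
    P=cv2.findNonZero(m)[:,0]
    x0,x1,y0,y1=(195,330,165,245) if n=="top" else (210,310,170,320)
    P=P[(P[:,0]>x0)&(P[:,0]<x1)&(P[:,1]>y0)&(P[:,1]<y1)]
    lab=cv2.connectedComponentsWithStats(m)
    for i,(st,ce) in enumerate(zip(lab[2],lab[3])):
        if x0<ce[0]<x1 and y0<ce[1]<y1 and st[4]>3: print("  blue",st,ce,"tank@97",1000*R@(onz(c,ce,.097)[:2]-[.582,.043]))
```

```text
top L 12 rel ang 0.7590376 y@0 21.712988 xrange -11.796114707515905 31.612434354817836
top Rr 30 rel ang 0.5475839 y@0 -22.529356 xrange -10.459182522532814 30.36884759348939
 ridge x min -20.401080020914023 31.612434354817836 -25.120278175260086 23.934974215208353
side L 101 rel ang 2.0331883 y@0 22.214748 xrange -11.707224072080216 31.076501636476372
side Rr 20 rel ang 0.08008721 y@0 -21.774296 xrange -11.718794614410786 30.846804134719697
 ridge x min -23.411759554416665 31.076501636476372 -25.495773679490874 26.48696727805836
top bar tank-frame (z=.0805 plane) [  3.0848 -45.861 ] [-16.1473 -48.3306] [ 21.0588 -42.9951]
[[-16.0, -46.0], [-13.0, -46.0], [-13.0, -44.0], [-11.0, -47.0], [-10.0, -44.0], [-8.0, -48.0], [-7.0, -45.0], [-5.0, -48.0], [-5.0, -46.0], [-2.0, -46.0], [1.0, -47.0], [1.0, -44.0], [3.0, -48.0], [4.0, -45.0], [7.0, -46.0], [10.0, -46.0], [10.0, -44.0], [12.0, -47.0], [13.0, -44.0], [15.0, -48.0], [16.0, -45.0], [18.0, -48.0], [18.0, -46.0], [19.0, -43.0], [21.0, -46.0]]
  blue [     0      0    560    420 228004] [273.8425 209.05  ] tank@97 [-19.8385 -24.7517]
 
[... 969 characters left out ...]
[-0.0, -46.0], [2.0, -40.0], [2.0, -43.0], [2.0, -46.0], [4.0, -40.0], [4.0, -43.0], [5.0, -46.0], [6.0, -40.0], [7.0, -43.0], [9.0, -39.0], [9.0, -43.0], [11.0, -36.0], [11.0, -39.0], [11.0, -43.0], [13.0, -36.0], [13.0, -39.0], [14.0, -42.0], [15.0, -36.0], [16.0, -39.0], [18.0, -36.0], [18.0, -39.0]]
  blue [     0      0    560    420 228346] [278.039  211.3823] tank@97 [-17.0787 -82.6949]
  blue [216 166  12  11 100] [221.61 170.65] tank@97 [ 137.4296 -227.2678]
  blue [221 218  12  14 110] [227.0455 225.0455] tank@97 [ 97.8248 -31.8657]
  blue [265 231  12  15 141] [270.3333 237.9007] tank@97 [-4.5135  3.5484]
  blue [244 271  39  13 408] [263.6838 276.6422] tank@97 [  2.0435 113.9264]
```

```bash
cat >> h.py <<'E'
from scipy.spatial.transform import Rotation as Ro
TK=np.array([.582,.043]); TY=102.57   # tank centre, direction of its +y (deg)
ST=np.array([.498,.347]); SY=74.6     # rod seat, direction of stand +y
def fr(o,ydeg,p): # frame (x,y in mm) -> world m
    a=np.radians(ydeg-90); return o+np.array([np.cos(a)*p[0]-np.sin(a)*p[1],np.sin(a)*p[0]+np.cos(a)*p[1]])/1000
def inv(o,ydeg,w):
    a=np.radians(ydeg-90); d=(np.asarray(w)[:2]-o)*1000; return np.array([np.cos(a)*d[0]+np.sin(a)*d[1],-np.sin(a)*d[0]+np.cos(a)*d[1]])
def obs():
    from rig import bot
    o=bot.get_obs(); R=Ro.from_quat(o["tcp_rot"]).as_matrix(); y=np.degrees(np.arctan2(R[1,1],R[0,1]))
    print("t %.2f"%o["clock"],"tcp",(o["tcp_pos"]*1000).round(1),"yaw_y %.2f"%y,"tilt",R[:2,2].round(4),"F",o["wrist_force"].round(2),"M",o["moment"].round(3),"gap mm %.1f"%(o["finger_gap"]*85.4)); return o,R,y
def go(xyz,ydeg):
    o,R,y=obs(); d=R.T@(np.asarray(xyz)-o["tcp_pos"])*1000
    print("inc mm",d.round(1),"turn",round(-((ydeg-y+180)%360-180)/6,2),"dist",np.linalg.norm(d).round(0))
E
python3 - <<'E'
from h import *
go([.498,.347,.22],74.6); go([.498,.347,.127],74.6)
E
```

```text
t 0.10 tcp [171.9 600.4 230.5] yaw_y 74.03 tilt [-0.0003 -0.0014] F [-0.2   0.14  1.02] M [-0.046 -0.017 -0.005] gap mm 85.3
inc mm [-383.2 -153.9   10.8] turn -0.1 dist 413.0
t 0.10 tcp [171.9 600.4 230.5] yaw_y 74.03 tilt [-0.0003 -0.0014] F [-0.2   0.14  1.02] M [-0.046 -0.017 -0.005] gap mm 85.3
inc mm [-383.2 -153.7  103.8] turn -0.1 dist 426.0
```

Emit:
{"method": "drive_tool", "body": {
  "increments": [-38,-15,1,0,60,-77,-31,2,0,60,-115,-46,3,0,60,-153,-62,4,0,60,-192,-77,5,0,60,-230,-92,6,-0.1,60,-268,-108,8,-0.1,60,-307,-123,9,-0.1,60,-345,-139,10,-0.1,60,-383,-154,10,-0.1,60]
}}

```text
clock: 0.93
tcp_pos: [0.4989, 0.3451, 0.2204]
tcp_rot: [0.134, 0.991, -0.001, -0.0]
wrist_force: [1.2, 1.1, 1.3]
finger_gap: 0.702
```

Run:
```python
from h import *
go([.498,.347,.127],74.6)
c=snap("side","1")
cv2.imwrite("pics/s1c.png",cv2.resize(c["pixels"][270:420,180:380],None,fx=4,fy=4,interpolation=cv2.INTER_CUBIC))
```

```text
t 0.93 tcp [498.9 345.1 220.4] yaw_y 74.62 tilt [-0.0009 -0.002 ] F [1.17 1.14 1.31] M [ 0.057 -0.012  0.039] gap mm 59.9
inc mm [ 1.3  1.8 93.4] turn 0.0 dist 93.0
```

View pics/s1c.png

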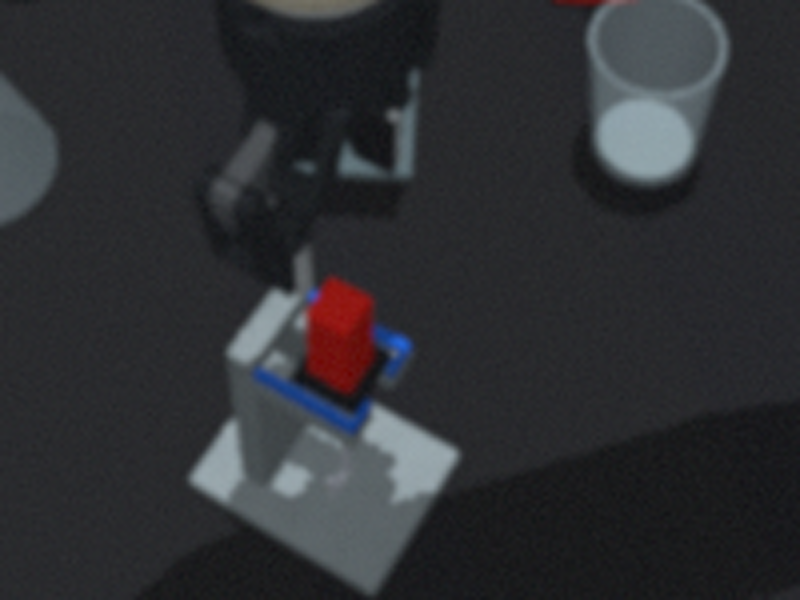

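The gripper is above the stand, and the handle is at crop (341,320), in line with the fingers. Descending and gripping next.

Emit:
{"method": "drive_tool", "body": {
  "increments": [1,2,25,0,60,1,2,50,0,60,1,2,75,0,60,1,2,90,0,60,1,2,93,0,60,1,2,93,0,60],
  "newtons": 60
}}

```text
clock: 1.48
tcp_pos: [0.5057, 0.3385, 0.1263]
tcp_rot: [0.139, 0.99, -0.004, 0.001]
wrist_force: [-0.4, -0.2, 0.5]
finger_gap: 0.702
```

Emit:
{"method": "drive_tool", "body": {
  "increments": [0,0,0,0,35,0,0,0,0,20,0,0,0,0,10,0,0,0,0,10,0,0,0,0,10,0,0,0,0,10],
  "newtons": 60
}}

```text
clock: 1.98
tcp_pos: [0.5068, 0.341, 0.1282]
tcp_rot: [0.138, 0.99, -0.001, 0.003]
wrist_force: [2.4, 5.8, 2.0]
finger_gap: 0.245
```

Run:
```python
from h import *
obs()
c=snap("side","2");t=snap("top","2")
a=cv2.resize(c["pixels"][320:420,210:310],(500,500),interpolation=cv2.INTER_CUBIC)
b=cv2.resize(t["pixels"][200:270,120:190],(300,300),interpolation=cv2.INTER_CUBIC)
cv2.imwrite("pics/c2.png",np.hstack([a,np.vstack([b,0*b[:200]])]))
```

```text
t 1.98 tcp [506.8 341.  128.2] yaw_y 74.13 tilt [ 0.0054 -0.0033] F [2.4  5.84 2.01] M [ 1.219 -0.387  0.027] gap mm 21.0
```

View pics/c2.png

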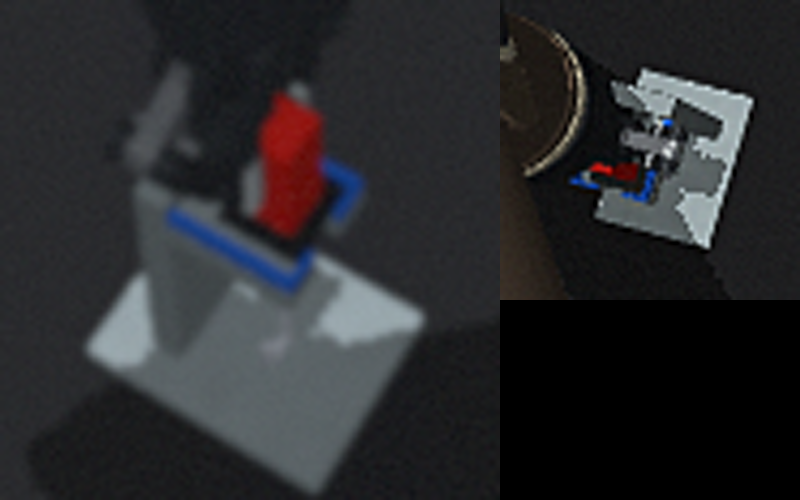

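The grip closed about 9 mm off-centre, towards the post, because the arm drifted during the descent. I'll open, see how it settles and re-centre.

Emit:
{"method": "drive_tool", "body": {
  "increments": [0,0,0,0,40,0,0,0,0,60,0,0,0,0,60,0,0,0,0,60]
}}

```text
clock: 2.42
tcp_pos: [0.5067, 0.3405, 0.1282]
tcp_rot: [0.138, 0.99, -0.002, 0.003]
wrist_force: [1.2, -0.2, 0.7]
finger_gap: 0.702
```

Run:
```python
from h import *
from rig import bot
go([.498,.347,.127],74.6); print(bot.get_obs()["dq"].round(3))
t=snap("top","3");c=snap("side","3"); obs()
a=cv2.resize(c["pixels"][320:420,210:310],(500,500),interpolation=cv2.INTER_CUBIC)
b=cv2.resize(t["pixels"][200:270,120:190],(300,300),interpolation=cv2.INTER_CUBIC)
cv2.imwrite("pics/c3.png",np.hstack([a,np.vstack([b,0*b[:200]])]))
```

```text
t 2.42 tcp [506.7 340.5 128.2] yaw_y 74.11 tilt [ 0.0051 -0.0039] F [ 1.17 -0.17  0.68] M [-0.002  0.034  0.007] gap mm 59.9
inc mm [10.1  3.9  1.1] turn -0.08 dist 11.0
[ 0.     0.002 -0.001  0.    -0.002 -0.002  0.001]
t 2.52 tcp [506.7 340.6 128.1] yaw_y 74.11 tilt [ 0.0051 -0.0039] F [ 0.26 -0.24  0.1 ] M [-0.025  0.008 -0.003] gap mm 60.0
```

View pics/c3.png

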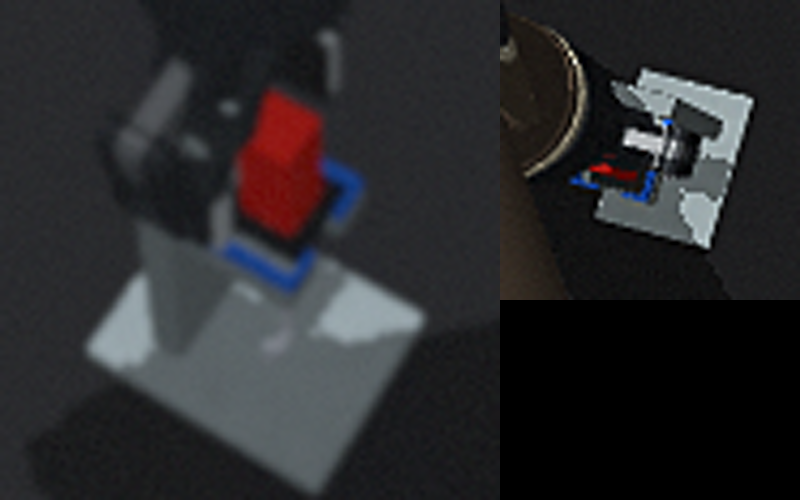

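The arm was still moving when I read the pose, so the reading was stale. From now on I'll let it settle before reading. Re-centring.

Emit:
{"method": "drive_tool", "body": {
  "increments": [5,2,0,-0.1,60,10,4,1,-0.1,60,10,4,1,-0.1,60,10,4,1,-0.1,60,10,4,1,-0.1,60]
}}

```text
clock: 2.93
tcp_pos: [0.4981, 0.3472, 0.127]
tcp_rot: [0.133, 0.991, -0.002, 0.003]
wrist_force: [0.2, 0.7, -0.0]
finger_gap: 0.704
```

Run:
```python
from h import *
go([.498,.347,.127],74.6)
c=snap("side","4")
a=cv2.resize(c["pixels"][320:420,210:310],(500,500),interpolation=cv2.INTER_CUBIC)
cv2.imwrite("pics/c4.png",a)
```

```text
t 2.93 tcp [498.1 347.2 127. ] yaw_y 74.73 tilt [ 0.005  -0.0041] F [ 0.21  0.67 -0.03] M [-0.026 -0.017 -0.039] gap mm 60.1
inc mm [-0.  -0.2 -0. ] turn 0.02 dist 0.0
```

View pics/c4.png

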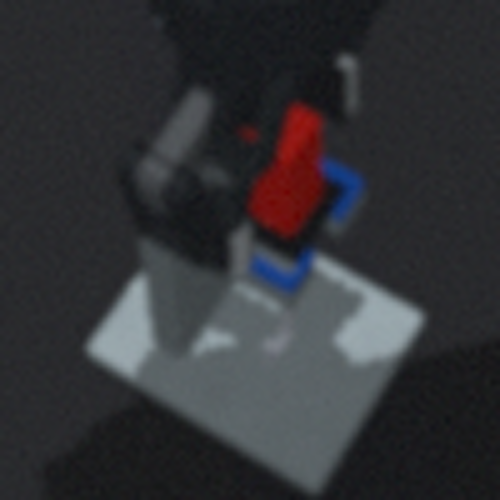

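The fingers now straddle the handle centrally. Gripping.

Emit:
{"method": "drive_tool", "body": {
  "increments": [0,0,0,0,35,0,0,0,0,22,0,0,0,0,10,0,0,0,0,10,0,0,0,0,10,0,0,0,0,10],
  "newtons": 80
}}

```text
clock: 3.48
tcp_pos: [0.4984, 0.3471, 0.1272]
tcp_rot: [0.133, 0.991, -0.002, 0.003]
wrist_force: [0.4, -0.8, 1.3]
finger_gap: 0.247
```

Run:
```python
from h import *
obs()
c=snap("side","5")
a=cv2.resize(c["pixels"][320:420,210:310],(500,500),interpolation=cv2.INTER_CUBIC)
cv2.imwrite("pics/c5.png",a)
```

```text
t 3.48 tcp [498.4 347.1 127.2] yaw_y 74.70 tilt [ 0.0055 -0.0039] F [ 0.44 -0.83  1.27] M [-0.086  0.049 -0.02 ] gap mm 21.1
```

View pics/c5.png

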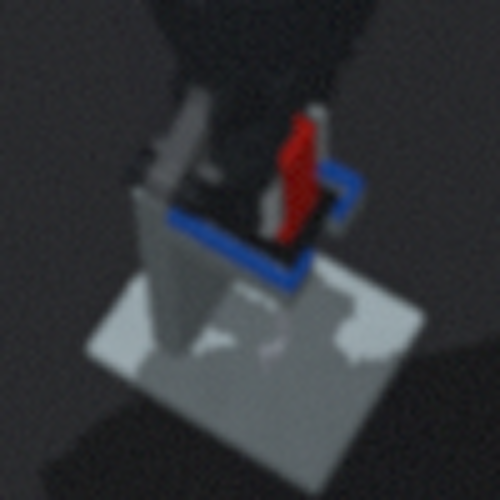

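Firmly gripped, with almost no load. Lifting 9 mm, then sliding out towards the stand's -x (tool +x).

Emit:
{"method": "drive_tool", "body": {
  "increments": [0,0,-4,0,10,0,0,-9,0,10,0,0,-9,0,10,12,0,-9,0,10,28,0,-9,0,10,45,0,-9,0,10,60,0,-9,0,10,65,0,-9,0,10,65,0,-9,0,10,65,0,-9,0,10]
}}

```text
clock: 4.37
tcp_pos: [0.4355, 0.3645, 0.136]
tcp_rot: [0.133, 0.991, -0.001, 0.003]
wrist_force: [0.4, -0.1, -0.8]
finger_gap: 0.254
```

Run:
```python
from h import *
obs()
c=snap("side","6");t=snap("top","6")
a=cv2.resize(c["pixels"][310:420,210:320],(440,440),interpolation=cv2.INTER_CUBIC)
b=cv2.resize(t["pixels"][200:290,110:200],(360,360),interpolation=cv2.INTER_CUBIC)
cv2.imwrite("pics/c6.png",np.hstack([a,np.vstack([b,0*b[:80]])]))
```

```text
t 4.37 tcp [435.5 364.5 136. ] yaw_y 74.76 tilt [ 0.006  -0.0037] F [ 0.43 -0.08 -0.77] M [ 0.008 -0.011  0.052] gap mm 21.7
```

View pics/c6.png

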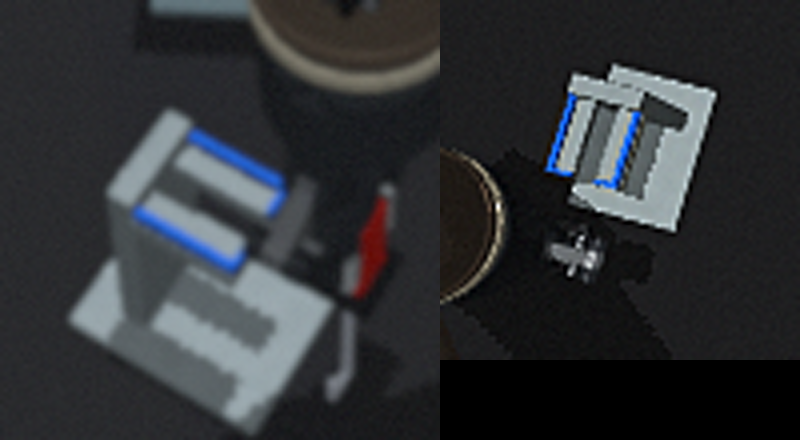

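The rod is free of the fork, and the hook hangs at crop (338,385). Going up, then over the tank behind the basket.

Emit:
{"method": "drive_tool", "body": {
  "increments": [0,0,-20,0,10,0,0,-50,0,10,0,0,-85,0,10,0,0,-120,0,10,0,0,-150,0,10,0,0,-168,0,10,0,0,-172,0,10,0,0,-172,0,10,0,0,-172,0,10]
}}

```text
clock: 5.22
tcp_pos: [0.4355, 0.364, 0.3066]
tcp_rot: [0.134, 0.991, -0.002, 0.003]
wrist_force: [-0.3, -0.5, -1.6]
finger_gap: 0.248
```

Run:
```python
from h import *
p=fr(TK,TY,(0,-69));print(p); go([*p,.305],102.57)
```

```text
[ 0.59701662 -0.02434613]
t 5.22 tcp [435.5 364.  306.6] yaw_y 74.62 tilt [ 0.0053 -0.0051] F [-0.28 -0.53 -1.56] M [ 0.042  0.025 -0.003] gap mm 21.2
inc mm [-258.8 -331.6    4.5] turn -4.66 dist 421.0
```

Emit:
{"method": "drive_tool", "body": {
  "increments": [-12,-15,0,-0.4,10,-35,-45,1,-0.8,10,-60,-77,1,-1.3,10,-85,-109,2,-1.9,10,-110,-141,3,-2.4,10,-135,-173,4,-3,10,-160,-205,4,-3.6,10,-183,-235,4,-4.2,10,-203,-260,4,-4.66,10,-215,-275,4,-4.66,10]
}}

```text
clock: 6.05
tcp_pos: [0.57, 0.0367, 0.3029]
tcp_rot: [-0.109, 0.994, -0.004, 0.001]
wrist_force: [0.2, -0.3, -1.1]
finger_gap: 0.246
```

Run:
```python
from h import *
p=fr(TK,TY,(0,-69)); go([*p,.305],102.57)
```

```text
t 6.05 tcp [570.   36.7 302.9] yaw_y 102.48 tilt [ 0.0026 -0.0077] F [ 0.2  -0.34 -1.08] M [-0.062 -0.012 -0.013] gap mm 21.0
inc mm [-13.2 -65.4  -1.6] turn -0.02 dist 67.0
```

Emit:
{"method": "drive_tool", "body": {
  "increments": [-5,-20,-1,0,10,-9,-42,-2,0,10,-12,-58,-2,0,10,-13,-64,-2,0,10,-13,-65,-2,0,10,-13,-65,-2,0,10,-13,-65,-2,0,10]
}}

```text
clock: 6.63
tcp_pos: [0.5962, -0.0225, 0.3046]
tcp_rot: [-0.109, 0.994, -0.004, 0.0]
wrist_force: [-0.1, 0.2, -1.1]
finger_gap: 0.246
```

Run:
```python
from h import *
o,R,y=obs(); print("tank frame of tcp",inv(TK,TY,o["tcp_pos"]))
c=snap("side","7");t=snap("top","7")
a=cv2.resize(c["pixels"][120:330,200:340],(400,600),interpolation=cv2.INTER_CUBIC)
b=cv2.resize(t["pixels"][150:270,190:350],(400,300),interpolation=cv2.INTER_CUBIC)
cv2.imwrite("pics/c7.png",np.hstack([a,np.vstack([b,0*b])]))
```

```text
t 6.63 tcp [596.2 -22.5 304.6] yaw_y 102.56 tilt [ 0.0012 -0.007 ] F [-0.08  0.2  -1.09] M [0.089 0.06  0.04 ] gap mm 21.0
tank frame of tcp [ -0.33909246 -66.98724074]
```

View pics/c7.png

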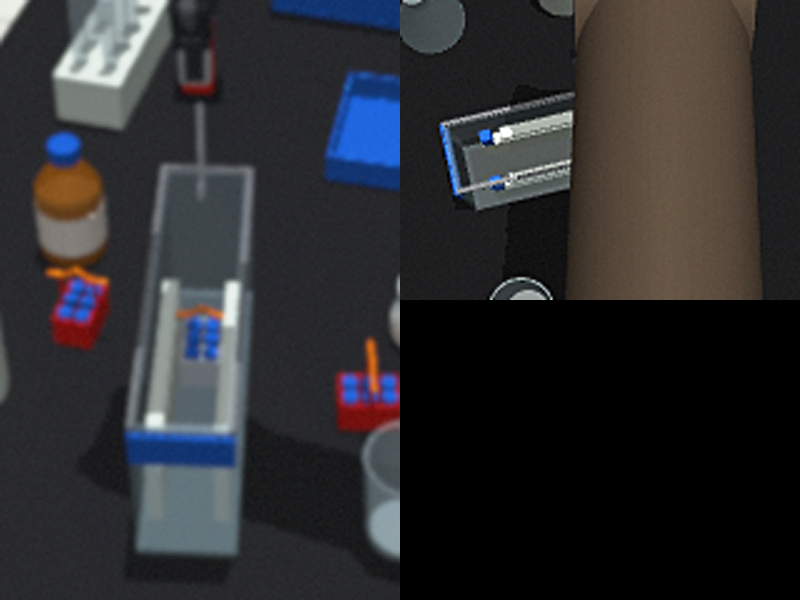

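The shank shows at side crop (201,150), hook end near (203,195), right in line with the bar's peak at (203,310). Checking the numbers.

Run:
```python
from h import *
o,R,y=obs();S=load("side7.npz")
z=R[:,2]; yv=R[:,1]
for k in (40,60,80,100,111):
    X=o["tcp_pos"]+z*k/1000; u=proj(S,X); r=int(round(u[1]))
    g=cv2.cvtColor(S["pixels"],cv2.COLOR_BGR2GRAY)[r,260:283].astype(int); print(k,u.round(1),g.tolist())
print("hook exp",proj(S,o["tcp_pos"]+z*.1112+yv*.0065),"tip",proj(S,o["tcp_pos"]+z*.097+yv*.013))
cv2.imwrite("pics/hk7.png",cv2.resize(S["pixels"][140:205,240:305],None,fx=9,fy=9,interpolation=cv2.INTER_CUBIC))
```

```text
t 6.73 tcp [596.4 -22.4 305.1] yaw_y 102.59 tilt [ 0.0021 -0.0071] F [-0.    0.14 -0.88] M [-0.007  0.006  0.009] gap mm 21.0
40 [269.1 159. ] [41, 39, 41, 40, 39, 38, 43, 46, 71, 93, 96, 70, 46, 40, 40, 40, 40, 41, 38, 41, 41, 38, 42]
60 [269.3 166.4] [39, 43, 43, 39, 41, 39, 39, 42, 66, 94, 95, 72, 49, 38, 38, 39, 40, 41, 39, 41, 40, 38, 41]
80 [269.4 173.5] [39, 41, 40, 42, 42, 42, 39, 40, 58, 84, 92, 75, 54, 40, 40, 39, 41, 40, 39, 38, 39, 40, 38]
100 [269.6 180.5] [88, 87, 87, 88, 86, 88, 86, 87, 88, 96, 101, 98, 96, 96, 92, 92, 93, 98, 93, 95, 95, 95, 93]
111 [269.7 184.3] [66, 68, 68, 69, 67, 68, 67, 69, 79, 101, 109, 97, 77, 70, 66, 68, 65, 65, 67, 68, 65, 67, 66]
hook exp [269.50791983 186.27679262] tip [269.18503537 183.3730676 ]
```

View pics/hk7.png

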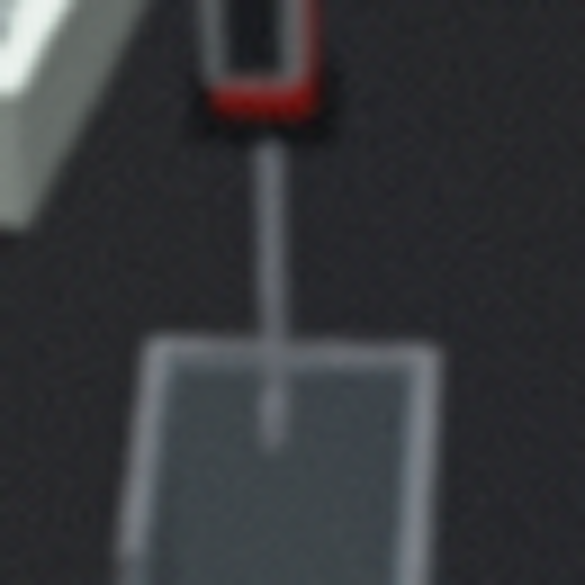

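Run:
```python
from h import *
go([*fr(TK,TY,(.7,-71)),.166],102.57)
```

```text
t 6.73 tcp [596.4 -22.4 305.1] yaw_y 102.59 tilt [ 0.0021 -0.0071] F [-0.    0.14 -0.88] M [-0.007  0.006  0.009] gap mm 21.0
inc mm [ -0.8  -3.  139.2] turn 0.0 dist 139.0
```

Emit:
{"method": "drive_tool", "body": {
  "increments": [-0.8,-3,0,0,10,-0.8,-3,12,0,10,-0.8,-3,30,0,10,-0.8,-3,48,0,10,-0.8,-3,60,0,10,-0.8,-3,68,0,10,-0.8,-3,70,0,10,-0.8,-3,70,0,10]
}}

```text
clock: 7.4
tcp_pos: [0.598, -0.0255, 0.235]
tcp_rot: [-0.11, 0.994, -0.004, 0.0]
wrist_force: [0.7, 0.2, -1.0]
finger_gap: 0.251
```

Run:
```python
from h import *
go([*fr(TK,TY,(.7,-71)),.166],102.57)
c=snap("side","8")
cv2.imwrite("pics/hk8.png",cv2.resize(c["pixels"][150:290,230:320],None,fx=5,fy=5,interpolation=cv2.INTER_CUBIC)[:600])
```

```text
t 7.40 tcp [598.  -25.5 235. ] yaw_y 102.60 tilt [ 0.0016 -0.0072] F [ 0.65  0.17 -1.  ] M [ 0.049  0.045 -0.034] gap mm 21.5
inc mm [-0.  -0.1 69. ] turn 0.01 dist 69.0
```

View pics/hk8.png

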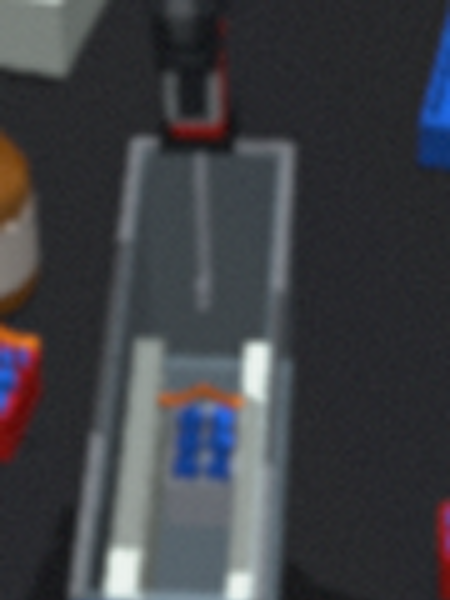

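The hook at crop (203,305) is in line with the bar's peak at (203,387) and the tank's centre. Continuing down.

Emit:
{"method": "drive_tool", "body": {
  "increments": [0,0,10,0,10,0,0,25,0,10,0,0,42,0,10,0,0,56,0,10,0,0,65,0,10,0,0,69,0,10,0,0,69,0,10,0,0,69,0,10]
}}

```text
clock: 8.12
tcp_pos: [0.5989, -0.0262, 0.1672]
tcp_rot: [-0.11, 0.994, -0.004, 0.001]
wrist_force: [0.4, 0.0, -0.4]
finger_gap: 0.247
```

Run:
```python
from h import *
go([*fr(TK,TY,(.7,-52)),.166],102.57)
c=snap("side","9")
cv2.imwrite("pics/hk9.png",cv2.resize(c["pixels"][170:290,230:320],None,fx=5,fy=5,interpolation=cv2.INTER_CUBIC)[:600])
```

```text
t 8.12 tcp [598.9 -26.2 167.2] yaw_y 102.59 tilt [ 0.0034 -0.0071] F [ 0.43  0.04 -0.43] M [-0.065 -0.013  0.005] gap mm 21.1
inc mm [ 0.8 19.2  1. ] turn 0.0 dist 19.0
```

View pics/hk9.png

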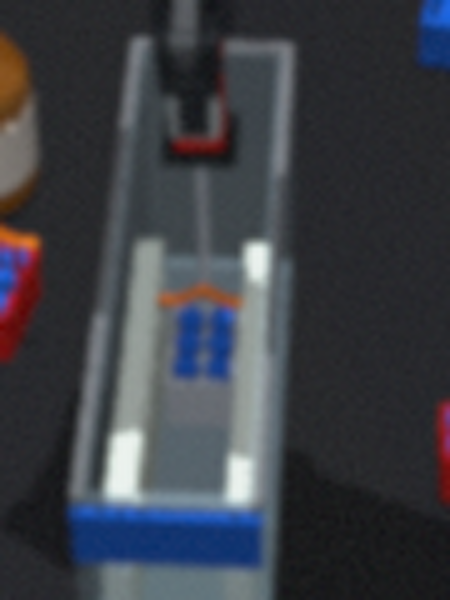

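Emit:
{"method": "drive_tool", "body": {
  "increments": [0.4,4,1,0,10,0.8,8,1,0,10,0.8,12,1,0,10,0.8,16,1,0,10,0.8,19.5,1,0,10,0.8,19.5,1,0,10,0.8,19.5,1,0,10]
}}

```text
clock: 8.75
tcp_pos: [0.594, -0.0069, 0.1664]
tcp_rot: [-0.11, 0.994, -0.004, 0.002]
wrist_force: [0.1, -0.5, -2.3]
finger_gap: 0.248
```

Run:
```python
from h import *
o,R,y=obs();print(inv(TK,TY,o["tcp_pos"]))
c=snap("side","10")
cv2.imwrite("pics/hk10.png",cv2.resize(c["pixels"][180:270,235:305],None,fx=7,fy=7,interpolation=cv2.INTER_CUBIC)[:600])
```

```text
t 8.75 tcp [594.   -6.9 166.4] yaw_y 102.64 tilt [ 0.004 -0.007] F [ 0.09 -0.47 -2.29] M [ 0.018 -0.05  -0.012] gap mm 21.1
[  0.89313021 -51.3246474 ]
```

View pics/hk10.png

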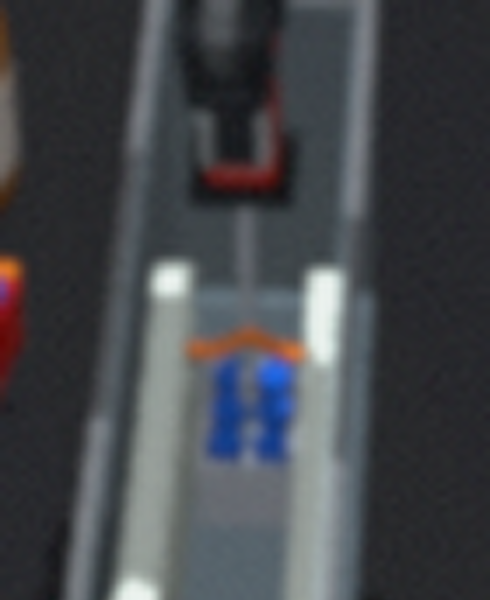

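Emit:
{"method": "drive_tool", "body": {
  "increments": [0,0,-3,0,10,0,0,-7,0,10,0,0,-11,0,10,0,0,-14,0,10,0,0,-15,0,10,0,0,-15,0,10,0,0,-15,0,10]
}}

```text
clock: 9.38
tcp_pos: [0.594, -0.0072, 0.1815]
tcp_rot: [-0.11, 0.994, -0.004, 0.002]
wrist_force: [-0.2, -0.1, -0.8]
finger_gap: 0.245
```

Run:
```python
from h import *
o,R,y=obs();print(inv(TK,TY,o["tcp_pos"]))
c=snap("side","11")
cv2.imwrite("pics/hk11.png",cv2.resize(c["pixels"][180:270,235:305],None,fx=7,fy=7,interpolation=cv2.INTER_CUBIC)[:600])
obs()
```

```text
t 9.38 tcp [594.   -7.2 181.5] yaw_y 102.60 tilt [ 0.0043 -0.0071] F [-0.2  -0.09 -0.81] M [-0.011  0.016 -0.003] gap mm 20.9
[  0.83778454 -51.60278799]
t 9.43 tcp [594.   -7.2 181.3] yaw_y 102.61 tilt [ 0.004  -0.0072] F [ 0.97  0.64 -1.42] M [-0.003 -0.023 -0.018] gap mm 21.1
```

View pics/hk11.png

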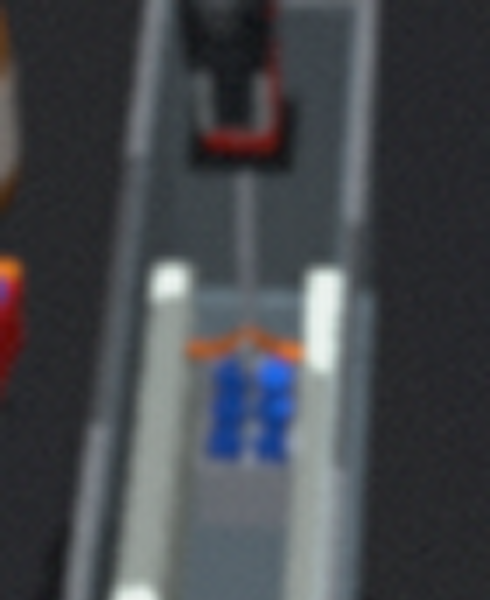

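The hook tip now shows in front of the bar's peak at (248,340), so it's engaged. Drawing gently towards the blue end.

Emit:
{"method": "drive_tool", "body": {
  "increments": [0,2,0,0,10,0,5,0,0,10,0,10,0,0,10,0,15,0,0,10,0,21,0,0,10,0,27,0,0,10,0,33,0,0,10,0,37,0,0,10,0,39,0,0,10,0,40,0,0,10]
}}

```text
clock: 10.27
tcp_pos: [0.5851, 0.0327, 0.181]
tcp_rot: [-0.11, 0.994, -0.004, 0.002]
wrist_force: [0.9, -1.1, -0.1]
finger_gap: 0.244
```

Run:
```python
from h import *
o,R,y=obs();print(inv(TK,TY,o["tcp_pos"]))
c=snap("side","12")
cv2.imwrite("pics/hk12.png",cv2.resize(c["pixels"][180:285,235:305],None,fx=6,fy=6,interpolation=cv2.INTER_CUBIC)[:600])
obs()
```

```text
t 10.27 tcp [585.1  32.7 181. ] yaw_y 102.65 tilt [ 0.0039 -0.0068] F [ 0.91 -1.12 -0.05] M [-0.487 -0.175 -0.024] gap mm 20.8
[  0.76645969 -10.76920241]
t 10.32 tcp [585.1  32.6 181. ] yaw_y 102.65 tilt [ 0.0038 -0.0068] F [-0.77  0.3  -1.36] M [-0.344 -0.111 -0.023] gap mm 21.1
```

View pics/hk12.png

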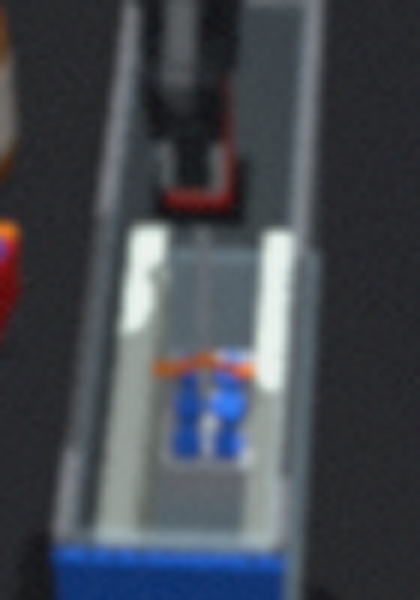

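The basket follows: bar now at crop (205,365), drag moment about 0.4 N m. Continuing.

Emit:
{"method": "drive_tool", "body": {
  "increments": [0,2,0,0,10,0,6,0,0,10,0,12,0,0,10,0,18,0,0,10,0,24,0,0,10,0,30,0,0,10,0,36,0,0,10,0,41,0,0,10,0,44,0,0,10,0,45,0,0,10]
}}

```text
clock: 11.15
tcp_pos: [0.575, 0.0776, 0.1805]
tcp_rot: [-0.111, 0.994, -0.003, 0.001]
wrist_force: [-0.4, -2.0, 0.1]
finger_gap: 0.253
```

Run:
```python
from h import *
o,R,y=obs();print(inv(TK,TY,o["tcp_pos"]))
c=snap("side","13");t=snap("top","13")
a=cv2.resize(c["pixels"][180:285,235:305],(400,600),interpolation=cv2.INTER_CUBIC)
b=cv2.resize(t["pixels"][180:250,190:260],(400,400),interpolation=cv2.INTER_CUBIC)
cv2.imwrite("pics/hk13.png",np.hstack([a,np.vstack([b,0*b[:200]])]))
obs()
```

```text
t 11.15 tcp [575.   77.6 180.5] yaw_y 102.70 tilt [ 0.0035 -0.0064] F [-0.44 -2.04  0.14] M [-0.459 -0.117  0.004] gap mm 21.6
[ 0.65375528 35.26172158]
t 11.25 tcp [575.1  77.  180.5] yaw_y 102.67 tilt [ 0.0036 -0.0065] F [ 0.89 -0.7  -1.22] M [-0.257 -0.112 -0.04 ] gap mm 21.1
```

View pics/hk13.png

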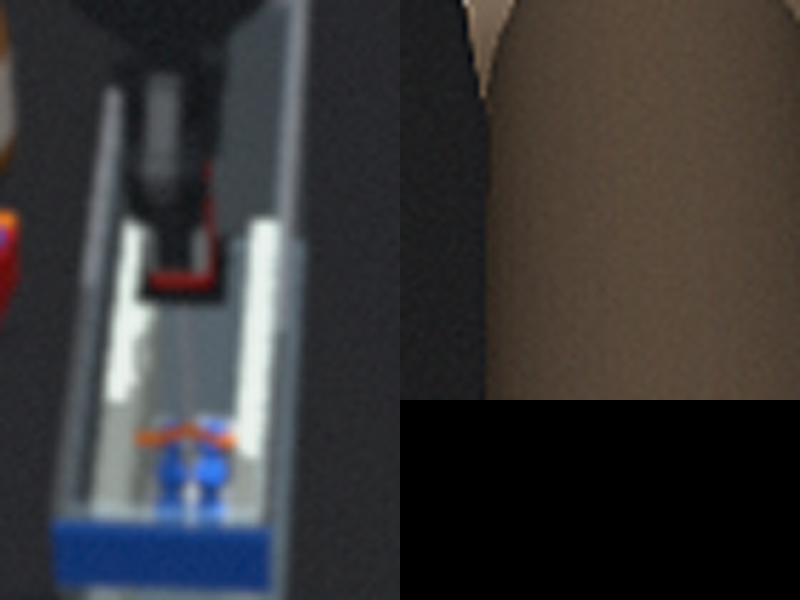

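Still following: bar at crop (190,435), same drag. Next 36 mm, then slower steps.

Emit:
{"method": "drive_tool", "body": {
  "increments": [0,3,0,0,10,0,7,0,0,10,0,11,0,0,10,0,15,0,0,10,0,19,0,0,10,0,23,0,0,10,0,27,0,0,10,0,31,0,0,10,0,34,0,0,10,0,36,0,0,10]
}}

```text
clock: 12.08
tcp_pos: [0.567, 0.1128, 0.1802]
tcp_rot: [-0.111, 0.994, -0.003, 0.001]
wrist_force: [0.1, -2.2, -0.5]
finger_gap: 0.247
```

Run:
```python
from h import *
o,R,y=obs();print(inv(TK,TY,o["tcp_pos"]))
```

```text
t 12.08 tcp [567.  112.8 180.2] yaw_y 102.70 tilt [ 0.0034 -0.0062] F [ 0.08 -2.18 -0.46] M [-0.564 -0.141 -0.033] gap mm 21.1
[ 0.52249472 71.39774912]
```

Emit:
{"method": "drive_tool", "body": {
  "increments": [0,1.5,0,0,10,0,3,0,0,10,0,4.5,0,0,10,0,6,0,0,10,0,7.5,0,0,10,0,9,0,0,10]
}}

```text
clock: 12.58
tcp_pos: [0.565, 0.1216, 0.1801]
tcp_rot: [-0.111, 0.994, -0.003, 0.001]
wrist_force: [0.4, -1.4, 1.6]
finger_gap: 0.247
```

Run:
```python
from h import *
o,R,y=obs();print(inv(TK,TY,o["tcp_pos"]))
c=snap("side","14")
cv2.imwrite("pics/hk14.png",cv2.resize(c["pixels"][205:320,230:300],(420,600),interpolation=cv2.INTER_CUBIC))
```

```text
t 12.58 tcp [565.  121.6 180.1] yaw_y 102.69 tilt [ 0.0034 -0.0063] F [ 0.37 -1.4   1.63] M [-0.56  -0.093 -0.053] gap mm 21.1
[ 0.50419506 80.44310463]
```

View pics/hk14.png

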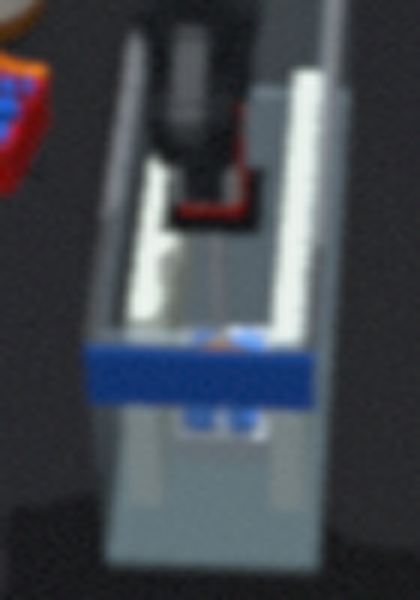

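No stop felt yet. Continuing at 1 mm per row.

Emit:
{"method": "drive_tool", "body": {
  "increments": [0,1,0,0,10,0,2,0,0,10,0,3,0,0,10,0,4,0,0,10]
}}

```text
clock: 12.97
tcp_pos: [0.564, 0.126, 0.1801]
tcp_rot: [-0.111, 0.994, -0.003, 0.001]
wrist_force: [-0.0, -1.6, 0.0]
finger_gap: 0.247
```

Run:
```python
from h import *
o,R,y=obs();print(inv(TK,TY,o["tcp_pos"]))
```

```text
t 12.97 tcp [564.  126.  180.1] yaw_y 102.72 tilt [ 0.0033 -0.006 ] F [-0.02 -1.62  0.02] M [-0.545 -0.095 -0.016] gap mm 21.1
[ 0.489169   84.96937954]
```

Emit:
{"method": "drive_tool", "body": {
  "increments": [0,1,0,0,10,0,2,0,0,10,0,3,0,0,10]
}}

```text
clock: 13.22
tcp_pos: [0.5633, 0.1291, 0.1801]
tcp_rot: [-0.111, 0.994, -0.003, 0.001]
wrist_force: [1.1, -1.8, 0.6]
finger_gap: 0.251
```

Run:
```python
from h import *
o,R,y=obs();print(inv(TK,TY,o["tcp_pos"]))
```

```text
t 13.22 tcp [563.3 129.1 180.1] yaw_y 102.72 tilt [ 0.0032 -0.006 ] F [ 1.15 -1.77  0.55] M [-0.589 -0.111 -0.043] gap mm 21.4
[ 0.46484183 88.08568996]
```

Emit:
{"method": "drive_tool", "body": {
  "increments": [0,1,0,0,10,0,2,0,0,10]
}}

```text
clock: 13.38
tcp_pos: [0.5628, 0.1311, 0.18]
tcp_rot: [-0.111, 0.994, -0.003, 0.001]
wrist_force: [0.8, -2.3, -0.0]
finger_gap: 0.248
```

Run:
```python
from h import *
o,R,y=obs();print(inv(TK,TY,o["tcp_pos"]))
```

```text
t 13.38 tcp [562.8 131.1 180. ] yaw_y 102.72 tilt [ 0.0032 -0.006 ] F [ 0.83 -2.34 -0.04] M [-0.595 -0.095 -0.007] gap mm 21.1
[ 0.44443223 90.21338665]
```

Emit:
{"method": "drive_tool", "body": {
  "increments": [0,1,0,0,10,0,2,0,0,10]
}}

```text
clock: 13.55
tcp_pos: [0.5623, 0.1332, 0.18]
tcp_rot: [-0.111, 0.994, -0.003, 0.001]
wrist_force: [-0.1, -2.1, 0.1]
finger_gap: 0.247
```

Run:
```python
from h import *
o,R,y=obs();print(inv(TK,TY,o["tcp_pos"]))
```

```text
t 13.55 tcp [562.3 133.2 180. ] yaw_y 102.72 tilt [ 0.0032 -0.0061] F [-0.09 -2.1   0.11] M [-0.502 -0.091  0.014] gap mm 21.1
[ 0.4290645  92.30869026]
```

Emit:
{"method": "drive_tool", "body": {
  "increments": [0,1,0,0,10,0,2,0,0,10]
}}

```text
clock: 13.72
tcp_pos: [0.5619, 0.1351, 0.18]
tcp_rot: [-0.111, 0.994, -0.003, 0.001]
wrist_force: [0.2, -2.9, 0.5]
finger_gap: 0.246
```

Run:
```python
from h import *
o,R,y=obs();print(inv(TK,TY,o["tcp_pos"]))
T=load("top7.npz")
cv2.imwrite("pics/stops.png",cv2.resize(T["pixels"][185:240,198:268],None,fx=10,fy=10,interpolation=cv2.INTER_CUBIC))
for y in (90,95,98,100,105,110):
    print(y,[( (proj(T,[*fr(TK,TY,(x,y)),.097])-[198,185])*10+4.5).round(0) for x in (-20,-32,20,32)])
```

```text
t 13.72 tcp [561.9 135.1 180. ] yaw_y 102.72 tilt [ 0.0033 -0.0063] F [ 0.18 -2.85  0.53] M [-1.058 -0.261  0.028] gap mm 21.0
[ 0.42859205 94.23260969]
90 [array([347., 346.]), array([357., 389.]), array([314., 204.]), array([304., 161.])]
95 [array([328., 351.]), array([338., 394.]), array([296., 208.]), array([286., 166.])]
98 [array([318., 353.]), array([327., 397.]), array([285., 211.]), array([275., 168.])]
100 [array([310., 355.]), array([320., 398.]), array([278., 212.]), array([268., 170.])]
105 [array([292., 360.]), array([302., 403.]), array([260., 217.]), array([250., 174.])]
110 [array([274., 364.]), array([283., 407.]), array([242., 221.]), array([232., 179.])]
```

View pics/stops.png

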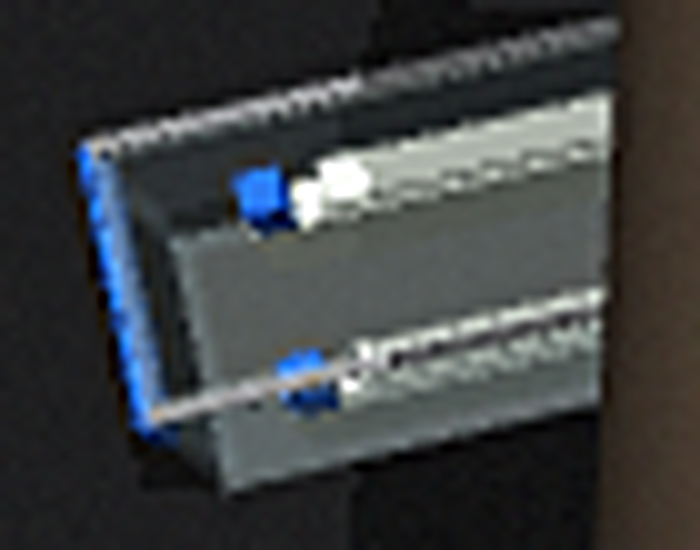

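The moment jumped from 0.55 to 1.06 N m. The picture puts the stop faces (blue edges at (290,200) and (337,385)) near tank y = 98–100, which agrees. One still row to confirm.

Emit:
{"method": "drive_tool", "body": {
  "increments": [0,0.3,0,0,10,0,0.3,0,0,10]
}}

```text
clock: 13.88
tcp_pos: [0.5619, 0.1352, 0.1801]
tcp_rot: [-0.111, 0.994, -0.003, 0.001]
wrist_force: [0.4, -3.0, 0.6]
finger_gap: 0.244
```

Run:
```python
from h import *
o,R,y=obs();print(inv(TK,TY,o["tcp_pos"]))
```

```text
t 13.88 tcp [561.9 135.2 180.1] yaw_y 102.71 tilt [ 0.0035 -0.0066] F [ 0.45 -2.95  0.64] M [-0.817 -0.224  0.004] gap mm 20.8
[ 0.47916816 94.32763805]
```

Emit:
{"method": "drive_tool", "body": {
  "increments": [0,0.8,0,0,10,0,0.8,0,0,10]
}}

```text
clock: 14.05
tcp_pos: [0.5618, 0.1355, 0.1801]
tcp_rot: [-0.111, 0.994, -0.004, 0.001]
wrist_force: [1.2, -3.4, 0.8]
finger_gap: 0.245
```

Run:
```python
from h import *
o,R,y=obs();print(inv(TK,TY,o["tcp_pos"]))
```

```text
t 14.05 tcp [561.8 135.5 180.1] yaw_y 102.70 tilt [ 0.0035 -0.0072] F [ 1.24 -3.37  0.83] M [-1.175 -0.233 -0.015] gap mm 21.0
[ 0.46707824 94.68764561]
```

The stops are confirmed: the moment rises to 1.2 N m and the arm hardly moves. Backing off 4.9 mm so the bar is free in the gap, then raising a little to take the bar.

Emit:
{"method": "drive_tool", "body": {
  "increments": [0,-2,0,0,10,0,-4,0,0,10,0,-4.9,0,0,10,0,-4.9,0,0,10,0,-4.9,-2,0,10,0,-4.9,-4,0,10,0,-4.9,-6,0,10,0,-4.9,-8,0,10,0,-4.9,-10,0,10,0,-4.9,-11,0,10]
}}

```text
clock: 14.88
tcp_pos: [0.5629, 0.1309, 0.1914]
tcp_rot: [-0.111, 0.994, -0.004, 0.001]
wrist_force: [-0.3, -0.1, -2.0]
finger_gap: 0.244
```

Run:
```python
from h import *
o,R,y=obs();print(inv(TK,TY,o["tcp_pos"]))
c=snap("side","15");obs()
cv2.imwrite("pics/hk15.png",cv2.resize(c["pixels"][205:320,230:300],(420,600),interpolation=cv2.INTER_CUBIC))
```

```text
t 14.88 tcp [562.9 130.9 191.4] yaw_y 102.70 tilt [ 0.0036 -0.007 ] F [-0.28 -0.09 -2.  ] M [0.008 0.019 0.045] gap mm 20.9
[ 0.47774762 89.97101758]
t 14.93 tcp [563.  130.9 191.5] yaw_y 102.70 tilt [ 0.0039 -0.007 ] F [ 0.16 -0.81 -2.06] M [-0.025  0.09   0.022] gap mm 21.2
```

View pics/hk15.png

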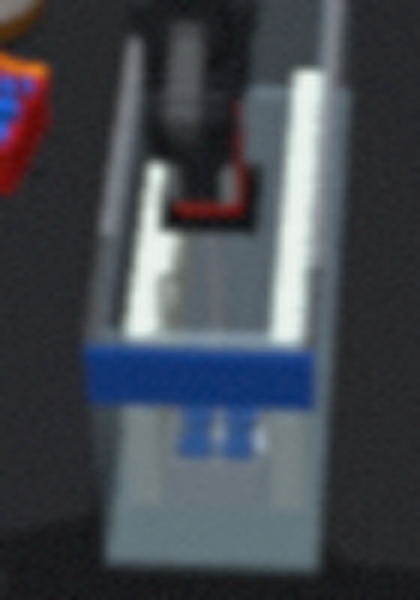

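The weight is taken (about 1.2 N more) with no side load. Slowly up through the gap.

Emit:
{"method": "drive_tool", "body": {
  "increments": [0,0,-2,0,10,0,0,-4,0,10,0,0,-6,0,10,0,0,-8,0,10,0,0,-10,0,10]
}}

```text
clock: 15.35
tcp_pos: [0.5629, 0.131, 0.2017]
tcp_rot: [-0.111, 0.994, -0.004, 0.002]
wrist_force: [0.2, -0.0, -2.2]
finger_gap: 0.248
```

Run:
```python
from h import *
o,R,y=obs();print(inv(TK,TY,o["tcp_pos"]))
c=snap("side","16");obs()
cv2.imwrite("pics/hk16.png",cv2.resize(c["pixels"][205:320,230:300],(420,600),interpolation=cv2.INTER_CUBIC))
```

```text
t 15.35 tcp [562.9 131.  201.7] yaw_y 102.70 tilt [ 0.0038 -0.007 ] F [ 0.21 -0.05 -2.22] M [0.026 0.06  0.03 ] gap mm 21.2
[ 0.51822479 90.0510799 ]
t 15.40 tcp [563.2 131.  202.1] yaw_y 102.70 tilt [ 0.0045 -0.0068] F [-0.4  -0.43 -2.21] M [-0.016 -0.019  0.035] gap mm 21.0
```

View pics/hk16.png

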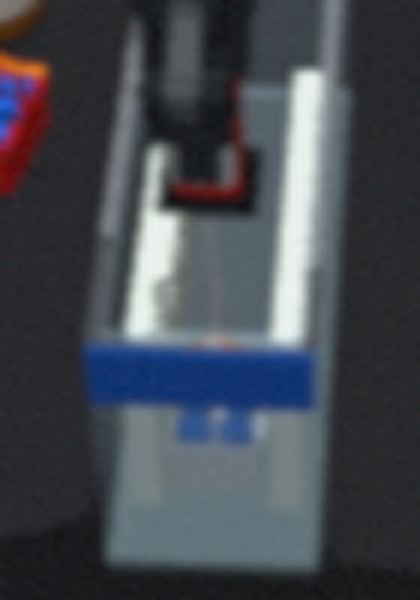

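Emit:
{"method": "drive_tool", "body": {
  "increments": [0,0,-2,0,10,0,0,-4,0,10,0,0,-7,0,10,0,0,-10,0,10,0,0,-14,0,10,0,0,-18,0,10,0,0,-22,0,10,0,0,-26,0,10,0,0,-29,0,10,0,0,-30,0,10]
}}

```text
clock: 16.23
tcp_pos: [0.5633, 0.1313, 0.2329]
tcp_rot: [-0.111, 0.994, -0.003, 0.002]
wrist_force: [-0.4, -0.1, -1.9]
finger_gap: 0.249
```

Run:
```python
from h import *
o,R,y=obs();print(inv(TK,TY,o["tcp_pos"]))
c=snap("side","17");obs()
cv2.imwrite("pics/hk17.png",cv2.resize(c["pixels"][205:320,230:300],(420,600),interpolation=cv2.INTER_CUBIC))
```

```text
t 16.23 tcp [563.3 131.3 232.9] yaw_y 102.70 tilt [ 0.0053 -0.0064] F [-0.41 -0.12 -1.94] M [ 0.013 -0.026  0.003] gap mm 21.3
[ 0.94910809 90.28173636]
t 16.28 tcp [563.2 131.3 232.7] yaw_y 102.70 tilt [ 0.0052 -0.0065] F [ 0.57  0.71 -1.72] M [-0.035  0.012  0.029] gap mm 21.2
```

View pics/hk17.png

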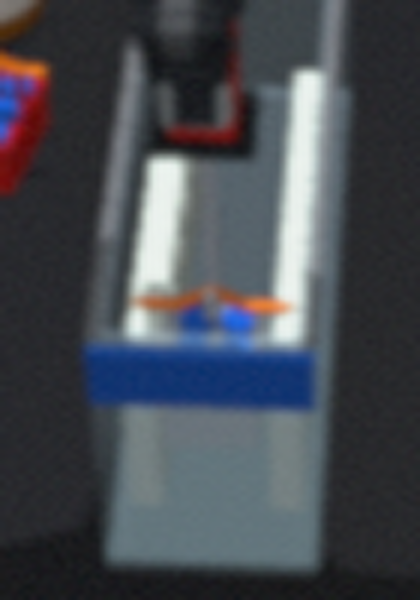

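The bar is above the lips, and the hook tip shows over its peak at (210,295), level and centred. Lifting clear of the rim.

Emit:
{"method": "drive_tool", "body": {
  "increments": [0.4,0,-2,0,10,0.4,0,-6,0,10,0.4,0,-12,0,10,0.4,0,-19,0,10,0.4,0,-27,0,10,0.4,0,-36,0,10,0.4,0,-46,0,10,0.4,0,-57,0,10,0.4,0,-66,0,10,0.4,0,-72,0,10]
}}

```text
clock: 17.12
tcp_pos: [0.5629, 0.1318, 0.3065]
tcp_rot: [-0.111, 0.994, -0.003, 0.003]
wrist_force: [0.7, -0.9, -1.9]
finger_gap: 0.251
```

Emit:
{"method": "drive_tool", "body": {
  "increments": [0,0,-6,0,10,0,0,-14,0,10,0,0,-24,0,10,0,0,-34,0,10,0,0,-44,0,10,0,0,-52,0,10,0,0,-57,0,10,0,0,-60,0,10,0,0,-60,0,10,0,0,-60,0,10]
}}

```text
clock: 17.95
tcp_pos: [0.5624, 0.1321, 0.3663]
tcp_rot: [-0.111, 0.994, -0.003, 0.003]
wrist_force: [0.3, -0.1, -1.9]
finger_gap: 0.245
```

Run:
```python
from h import *
o,R,y=obs();print(inv(TK,TY,o["tcp_pos"]))
c=snap("side","18");obs()
cv2.imwrite("pics/hk18.png",cv2.resize(c["pixels"][120:320,200:400],(600,600),interpolation=cv2.INTER_CUBIC))
# tray: blue contour in initial views
T=load("top0.npz");S=load("side0.npz")
for n,k,roi in(("top",T,(370,440,210,285)),("side",S,(308,388,140,195))):
    m=mask(k,(100,120,60),(130,255,255));a,b,p,q=roi;m2=np.zeros_like(m);m2[p:q,a:b]=m[p:q,a:b]
    ct=max(cv2.findContours(m2,0,1)[0],key=cv2.contourArea)[:,0]
    W=np.array([onz(k,u,.030)[:2] for u in ct])*1000; print(n,cv2.minAreaRect(W.astype(np.float32)))
```

```text
t 17.95 tcp [562.4 132.1 366.3] yaw_y 102.70 tilt [ 0.0065 -0.006 ] F [ 0.31 -0.14 -1.85] M [-0.013  0.021  0.052] gap mm 20.9
[ 0.21974503 91.23605079]
t 18.00 tcp [562.3 132.1 366. ] yaw_y 102.69 tilt [ 0.0061 -0.0061] F [-0.09 -0.76 -2.16] M [-0.006  0.03  -0.039] gap mm 21.2
top ((465.5870666503906, -348.87530517578125), (170.64712524414062, 147.4410400390625), 2.607102394104004)
side ((464.6692199707031, -335.88037109375), (177.33706665039062, 183.96978759765625), 2.6017868518829346)
```

View pics/hk18.png

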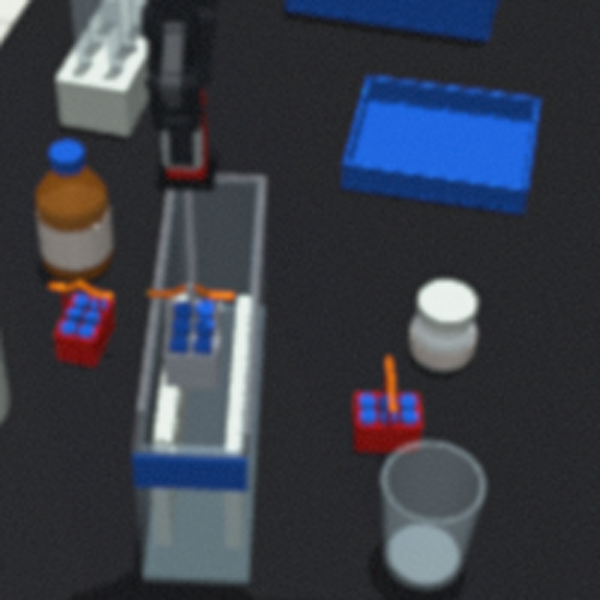

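The basket hangs level on the hook at (192,330), with its bottom about 40 mm above the rim. Carrying it to the tray with gentle ramps.

Run:
```python
from h import *
from rig import bot
go([.467,-.341,.366],102.7); print(bot.get_obs()["joint_positions"].round(2))
```

```text
t 18.00 tcp [562.3 132.1 366. ] yaw_y 102.69 tilt [ 0.0061 -0.0061] F [-0.09 -0.76 -2.16] M [-0.006  0.03  -0.039] gap mm 21.2
inc mm [ 196.9 -440.5    2.3] turn -0.0 dist 483.0
[-0.52  0.24  0.26  1.53 -0.06  1.37  1.53]
```

Emit:
{"method": "drive_tool", "body": {
  "increments": [0.8,-1.8,0,0,10,2.4,-5.5,0,0,10,4.9,-10.9,0,0,10,8.2,-18.2,0,0.1,10,12.2,-27.4,0,0.1,10,17.1,-38.3,0,0.2,10,22.8,-51.1,1,0.2,10,29.4,-65.7,1,0.3,10,36.7,-82.1,1,0.3,10,44.9,-100.3,1,0.4,10]
}}

```text
clock: 18.83
tcp_pos: [0.54, 0.0225, 0.3656]
tcp_rot: [-0.089, 0.996, -0.003, 0.003]
wrist_force: [0.1, 0.4, -2.7]
finger_gap: 0.248
```

Run:
```python
from h import *
go([.4663,-.3415,.366],92.7)
```

```text
t 18.83 tcp [540.   22.5 365.6] yaw_y 100.25 tilt [ 0.0063 -0.006 ] F [ 0.1   0.44 -2.66] M [-0.008 -0.038 -0.015] gap mm 21.2
inc mm [ 137.3 -345.1    1.4] turn 1.26 dist 371.0
```

Emit:
{"method": "drive_tool", "body": {
  "increments": [7.8,-19.5,0,0.1,10,15.9,-40,0,0.2,10,24,-60.4,0,0.4,10,32.2,-80.8,1,0.5,10,40.3,-101.3,1,0.6,10,48.5,-121.7,1,0.7,10,56.6,-142.1,1,0.8,10,64.8,-162.6,1,0.9,10,72.9,-183,1,1.0,10,81,-203.5,1,1.1,10]
}}

```text
clock: 19.67
tcp_pos: [0.4954, -0.1945, 0.3658]
tcp_rot: [-0.031, 1.0, -0.003, 0.003]
wrist_force: [1.0, 0.1, -2.6]
finger_gap: 0.25
```

Run:
```python
from h import *
go([.4663,-.3415,.366],92.7)
```

```text
t 19.67 tcp [ 495.4 -194.5  365.8] yaw_y 93.51 tilt [ 0.0066 -0.006 ] F [ 1.01  0.06 -2.63] M [-0.029  0.024  0.065] gap mm 21.3
inc mm [  38.  -144.9    0.5] turn 0.13 dist 150.0
```

Emit:
{"method": "drive_tool", "body": {
  "increments": [5.3,-20.3,0,0,10,10.1,-38.6,0,0,10,14.4,-55.1,0,0.1,10,18.5,-70.5,0,0.1,10,22.3,-85,0,0.1,10,25.6,-97.6,0,0.1,10,28.6,-109,0,0.1,10,31.4,-120,0,0.1,10,33.9,-129.4,0,0.1,10,35.9,-137.2,0,0.1,10]
}}

```text
clock: 20.5
tcp_pos: [0.4671, -0.3351, 0.3666]
tcp_rot: [-0.025, 1.0, -0.003, 0.003]
wrist_force: [-0.1, -0.3, -3.3]
finger_gap: 0.253
```

Emit:
{"method": "drive_tool", "body": {
  "increments": [1,-4,0,0,10,2,-6,0,0,10,2,-7,0,0,10,2,-7,0,0,10,2,-7,0,0,10]
}}

```text
clock: 20.92
tcp_pos: [0.4658, -0.3416, 0.3665]
tcp_rot: [-0.025, 1.0, -0.003, 0.003]
wrist_force: [0.2, 0.2, -2.7]
finger_gap: 0.247
```

Run:
```python
from h import *
go([.4663,-.3415,.366],92.7)
c=snap("side","19");t=snap("top","19");obs()
a=cv2.resize(c["pixels"][60:220,260:420],(480,480),interpolation=cv2.INTER_CUBIC)
b=cv2.resize(t["pixels"][190:300,340:450],(320,320),interpolation=cv2.INTER_CUBIC)
cv2.imwrite("pics/hk19.png",np.hstack([a,np.vstack([b,0*b[:160]])]))
```

```text
t 20.92 tcp [ 465.8 -341.6  366.5] yaw_y 92.87 tilt [ 0.0067 -0.0058] F [ 0.23  0.24 -2.65] M [ 0.052 -0.035  0.027] gap mm 21.1
inc mm [-0.5  0.1  0.5] turn 0.03 dist 1.0
t 21.02 tcp [ 465.8 -341.6  366.6] yaw_y 92.88 tilt [ 0.0068 -0.006 ] F [ 0.1   0.69 -2.61] M [ 0.007  0.052 -0.008] gap mm 21.0
```

View pics/hk19.png

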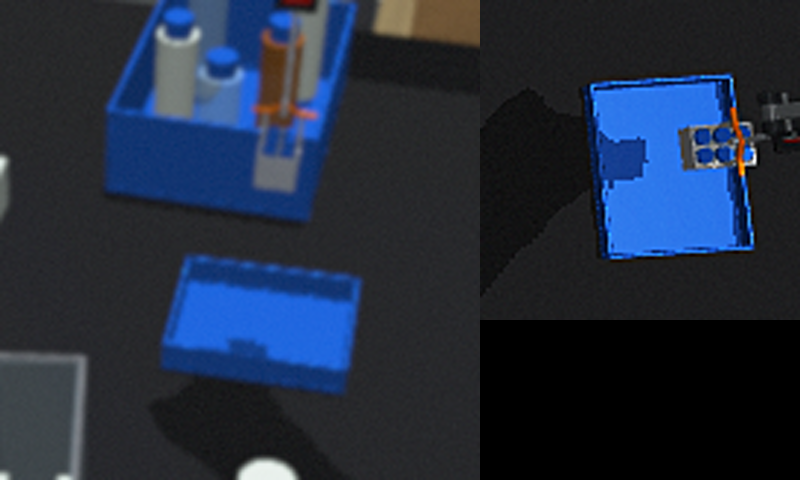

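The basket hangs over the tray: top crop (718,147), still left-right level on the hook. Lowering.

Emit:
{"method": "drive_tool", "body": {
  "increments": [-0.5,0,3,0,10,-0.5,0,9,0,10,-0.5,0,18,0,10,-0.5,0,30,0,10,-0.5,0,44,0,10,-0.5,0,60,0,10,-0.5,0,77,0,10,-0.5,0,94,0,10,-0.5,0,110,0,10,-0.5,0,124,0,10]
}}

```text
clock: 21.85
tcp_pos: [0.4666, -0.3418, 0.2405]
tcp_rot: [-0.025, 1.0, -0.003, 0.003]
wrist_force: [0.7, 0.1, -2.8]
finger_gap: 0.248
```

Emit:
{"method": "drive_tool", "body": {
  "increments": [0,0,12,0,10,0,0,22,0,10,0,0,30,0,10,0,0,36,0,10,0,0,40,0,10,0,0,42,0,10,0,0,42,0,10,0,0,42,0,10]
}}

```text
clock: 22.52
tcp_pos: [0.467, -0.3422, 0.1989]
tcp_rot: [-0.025, 1.0, -0.003, 0.003]
wrist_force: [0.8, -0.4, -1.5]
finger_gap: 0.249
```

Run:
```python
from h import *
obs()
c=snap("side","20");t=snap("top","20");obs()
a=cv2.resize(c["pixels"][100:220,300:420],(480,480),interpolation=cv2.INTER_CUBIC)
b=cv2.resize(t["pixels"][190:300,340:450],(320,320),interpolation=cv2.INTER_CUBIC)
cv2.imwrite("pics/hk20.png",np.hstack([a,np.vstack([b,0*b[:160]])]))
```

```text
t 22.52 tcp [ 467.  -342.2  198.9] yaw_y 92.88 tilt [ 0.0059 -0.0056] F [ 0.81 -0.4  -1.54] M [ 0.01  -0.01   0.019] gap mm 21.2
t 22.62 tcp [ 467.1 -342.3  199.1] yaw_y 92.88 tilt [ 0.0061 -0.0057] F [ 0.61  0.12 -2.49] M [-0.025 -0.027  0.043] gap mm 21.1
```

View pics/hk20.png

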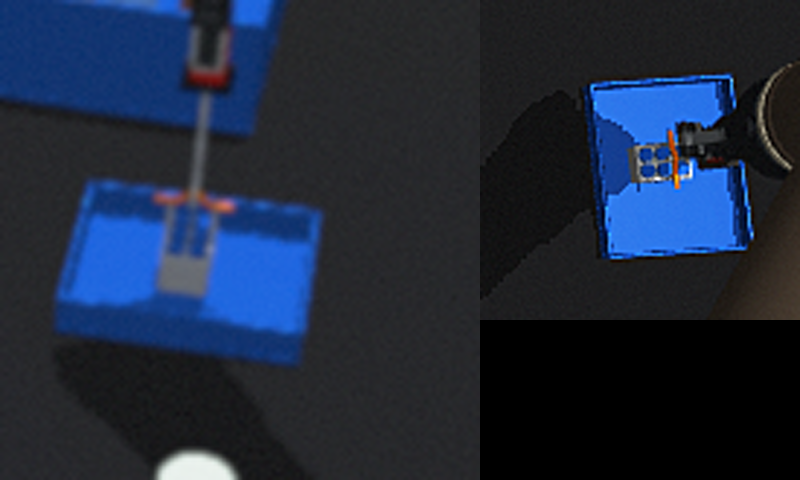

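Over the tray floor, about 21 mm up. Slow set-down next.

Emit:
{"method": "drive_tool", "body": {
  "increments": [0,0,3,0,10,0,0,7,0,10,0,0,11,0,10,0,0,14,0,10,0,0,17,0,10,0,0,19,0,10,0,0,21,0,10,0,0,23,0,10,0,0,25,0,10,0,0,26,0,10]
}}

```text
clock: 23.45
tcp_pos: [0.4673, -0.3425, 0.173]
tcp_rot: [-0.025, 1.0, -0.003, 0.003]
wrist_force: [-0.7, -0.7, -1.6]
finger_gap: 0.248
```

Run:
```python
from h import *
obs()
c=snap("side","21");t=snap("top","21");obs()
a=cv2.resize(c["pixels"][100:220,300:420],(480,480),interpolation=cv2.INTER_CUBIC)
b=cv2.resize(t["pixels"][190:300,340:450],(320,320),interpolation=cv2.INTER_CUBIC)
cv2.imwrite("pics/hk21.png",np.hstack([a,np.vstack([b,0*b[:160]])]))
```

```text
t 23.45 tcp [ 467.3 -342.5  173. ] yaw_y 92.88 tilt [ 0.0063 -0.0057] F [-0.71 -0.66 -1.57] M [-0.008  0.009 -0.021] gap mm 21.2
t 23.55 tcp [ 467.2 -342.4  173. ] yaw_y 92.88 tilt [ 0.0062 -0.0057] F [ 0.52  0.68 -0.2 ] M [ 0.002 -0.002  0.003] gap mm 21.1
```

View pics/hk21.png

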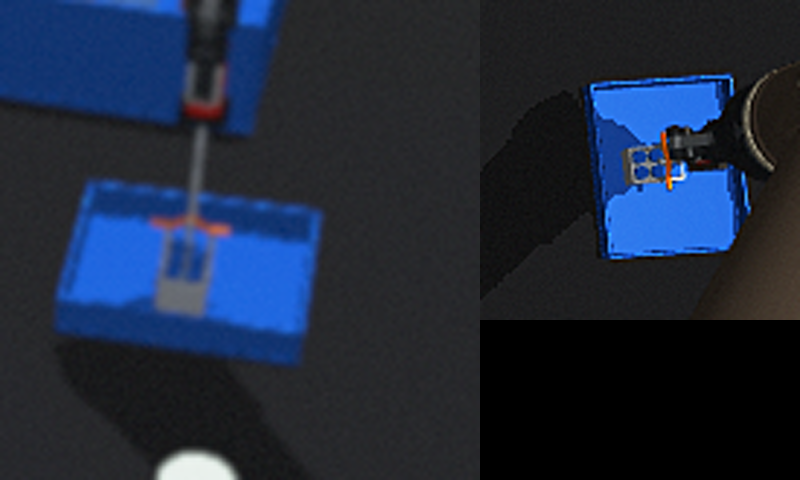

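The basket stands on the floor and the load is off. Lowering the hook 15 mm more to free the tip, then backing out along -rod y.

Emit:
{"method": "drive_tool", "body": {
  "increments": [0,0,3,0,10,0,0,6,0,10,0,0,9,0,10,0,0,12,0,10,0,0,15,0,10,0,0,15,0,10,0,0,15,0,10]
}}

```text
clock: 24.13
tcp_pos: [0.4672, -0.3425, 0.1578]
tcp_rot: [-0.025, 1.0, -0.003, 0.003]
wrist_force: [0.1, 1.2, 0.7]
finger_gap: 0.247
```

Run:
```python
from h import *
obs()
c=snap("side","22");obs()
a=cv2.resize(c["pixels"][100:220,300:420],(600,600),interpolation=cv2.INTER_CUBIC)
cv2.imwrite("pics/hk22.png",a)
```

```text
t 24.13 tcp [ 467.2 -342.5  157.8] yaw_y 92.88 tilt [ 0.0057 -0.0055] F [0.09 1.23 0.66] M [-0.022  0.021 -0.056] gap mm 21.1
t 24.18 tcp [ 467.3 -342.6  158. ] yaw_y 92.88 tilt [ 0.006  -0.0057] F [-0.18  0.65 -1.01] M [-0.007 -0.014 -0.003] gap mm 21.0
```

View pics/hk22.png

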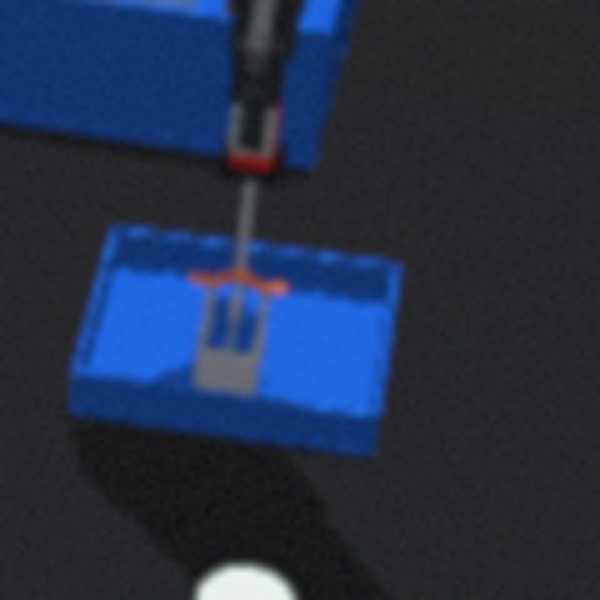

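Emit:
{"method": "drive_tool", "body": {
  "increments": [0,-3,0,0,10,0,-7,0,0,10,0,-11,0,0,10,0,-16,0,0,10,0,-21,0,0,10,0,-26,0,0,10,0,-30,0,0,10,0,-32,0,0,10,0,-32,0,0,10]
}}

```text
clock: 24.93
tcp_pos: [0.4687, -0.3752, 0.1581]
tcp_rot: [-0.025, 1.0, -0.003, 0.003]
wrist_force: [-0.4, 1.1, -0.9]
finger_gap: 0.248
```

Run:
```python
from h import *
obs()
c=snap("side","23");t=snap("top","23");obs()
a=cv2.resize(c["pixels"][100:220,300:420],(480,480),interpolation=cv2.INTER_CUBIC)
b=cv2.resize(t["pixels"][190:300,340:450],(320,320),interpolation=cv2.INTER_CUBIC)
cv2.imwrite("pics/hk23.png",np.hstack([a,np.vstack([b,0*b[:160]])]))
```

```text
t 24.93 tcp [ 468.7 -375.2  158.1] yaw_y 92.83 tilt [ 0.0059 -0.006 ] F [-0.43  1.13 -0.9 ] M [ 0.007  0.006 -0.02 ] gap mm 21.2
t 25.03 tcp [ 468.9 -374.4  158.1] yaw_y 92.88 tilt [ 0.0059 -0.0054] F [ 0.36  0.35 -0.75] M [-0.001  0.005 -0.006] gap mm 21.0
```

View pics/hk23.png

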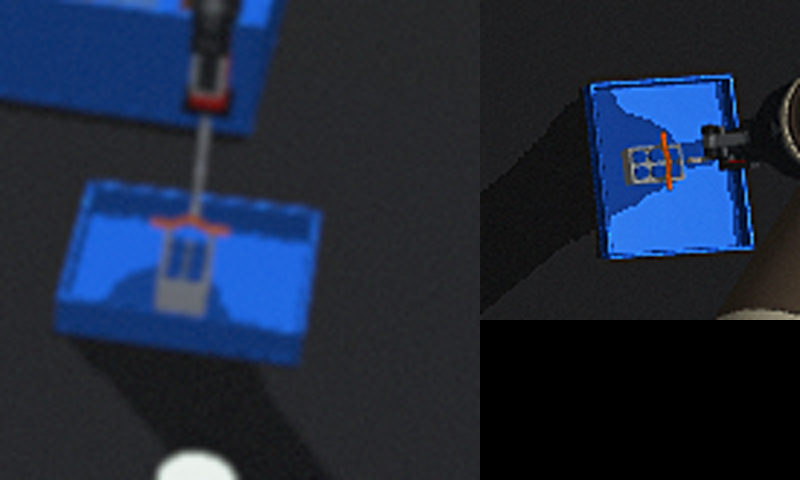

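The hook is out (end at top crop (692,160), bar at (667,160)) and the basket hasn't moved. Going up, then back to the stand.

Emit:
{"method": "drive_tool", "body": {
  "increments": [0,-2,-8,0,10,0,-2,-25,0,10,0,-2,-50,0,10,0,-2,-80,0,10,0,-2,-110,0,10,0,-2,-135,0,10,0,-2,-150,0,10,0,-2,-156,0,10,0,-2,-156,0,10]
}}

```text
clock: 25.78
tcp_pos: [0.4685, -0.3759, 0.3159]
tcp_rot: [-0.025, 1.0, -0.003, 0.004]
wrist_force: [-0.7, 0.3, -2.2]
finger_gap: 0.249
```

Run:
```python
from h import *
p=fr(np.array([.4984,.3471]),74.7,(-66,0));print(p);go([*p,.314],74.7)
```

```text
[0.43473921 0.36451562]
t 25.78 tcp [ 468.5 -375.9  315.9] yaw_y 92.88 tilt [ 0.0085 -0.0067] F [-0.66  0.29 -2.16] M [-0.03   0.034 -0.036] gap mm 21.3
inc mm [ -3.6 741.2  -3.4] turn 3.03 dist 741.0
```

Emit:
{"method": "drive_tool", "body": {
  "increments": [0,6,0,0,10,0,20,0,0.1,10,0,45,0,0.2,10,0,75,0,0.4,10,-1,107,0,0.6,10,-1,140,0,0.8,10,-1,173,-1,1,10,-1,206,-1,1.2,10,-1,239,-1,1.4,10,-1,272,-1,1.5,10]
}}

```text
clock: 26.62
tcp_pos: [0.4545, -0.1021, 0.3136]
tcp_rot: [0.054, 0.999, -0.003, 0.003]
wrist_force: [0.7, 0.4, -1.3]
finger_gap: 0.244
```

Run:
```python
from h import *
p=fr(np.array([.4984,.3471]),74.7,(-66,0));go([*p,.314],74.7)
```

```text
t 26.62 tcp [ 454.5 -102.1  313.6] yaw_y 83.85 tilt [ 0.0064 -0.0066] F [ 0.65  0.37 -1.33] M [-0.003 -0.063  0.004] gap mm 20.8
inc mm [ 69.6 461.8  -3.6] turn 1.53 dist 467.0
```

Emit:
{"method": "drive_tool", "body": {
  "increments": [5,33,0,0.1,10,10,65,0,0.3,10,15,98,0,0.4,10,20,131,-1,0.6,10,25,163,-1,0.7,10,30,196,-1,0.9,10,34,228,-2,1,10,39,261,-2,1.2,10,44,294,-2,1.3,10,49,324,-2,1.5,10]
}}

```text
clock: 27.45
tcp_pos: [0.439, 0.2273, 0.3119]
tcp_rot: [0.131, 0.991, -0.003, 0.003]
wrist_force: [1.7, -0.4, -0.8]
finger_gap: 0.246
```

Run:
```python
from h import *
p=fr(np.array([.4984,.3471]),74.7,(-66,0));go([*p,.314],74.7)
```

```text
t 27.45 tcp [439.  227.3 311.9] yaw_y 74.89 tilt [ 0.0044 -0.0076] F [ 1.74 -0.36 -0.82] M [ 0.003  0.038 -0.031] gap mm 21.0
inc mm [ 39.8 131.3  -3.2] turn 0.03 dist 137.0
```

Emit:
{"method": "drive_tool", "body": {
  "increments": [9,30,-1,0,10,17,56,-1,0,10,24,79,-2,0,10,30,98,-3,0,10,34,113,-3,0,10,37,123,-3,0,10,39,129,-3,0,10,40,131,-3,0,10,40,131,-3,0,10,40,131,-3,0,10]
}}

```text
clock: 28.28
tcp_pos: [0.4348, 0.3631, 0.3138]
tcp_rot: [0.132, 0.991, -0.004, 0.003]
wrist_force: [0.2, 0.0, -1.2]
finger_gap: 0.246
```

Run:
```python
from h import *
p=fr(np.array([.4984,.3471]),74.7,(-66,0));go([*p,.137],74.7)
```

```text
t 28.28 tcp [434.8 363.1 313.8] yaw_y 74.83 tilt [ 0.0044 -0.0082] F [ 0.19  0.01 -1.24] M [-0.065 -0.017  0.   ] gap mm 21.0
inc mm [  1.5   2.5 176.8] turn 0.02 dist 177.0
```

Emit:
{"method": "drive_tool", "body": {
  "increments": [1,2,8,0,10,1,2,25,0,10,1,2,50,0,10,1,2,80,0,10,1,2,110,0,10,1,2,138,0,10,1,2,158,0,10,1,2,170,0,10,1,2,176,0,10,1,2,176,0,10]
}}

```text
clock: 29.12
tcp_pos: [0.4347, 0.3626, 0.1363]
tcp_rot: [0.132, 0.991, -0.005, 0.002]
wrist_force: [0.5, 0.6, -0.9]
finger_gap: 0.249
```

Run:
```python
from h import *
go([.4984,.3471,.137],74.7)
c=snap("side","30");t=snap("top","30");obs()
a=cv2.resize(c["pixels"][310:420,210:320],(440,440),interpolation=cv2.INTER_CUBIC)
b=cv2.resize(t["pixels"][200:290,110:200],(360,360),interpolation=cv2.INTER_CUBIC)
cv2.imwrite("pics/c30.png",np.hstack([a,np.vstack([b,0*b[:80]])]))
```

```text
t 29.12 tcp [434.7 362.6 136.3] yaw_y 74.77 tilt [ 0.0028 -0.0102] F [ 0.46  0.58 -0.86] M [0.029 0.011 0.006] gap mm 21.2
inc mm [-65.5   1.7  -0.3] turn 0.01 dist 66.0
t 29.22 tcp [435.6 363.9 138.4] yaw_y 74.79 tilt [ 0.0051 -0.0077] F [ 0.27  0.04 -0.78] M [-0.022 -0.004  0.03 ] gap mm 21.0
```

View pics/c30.png

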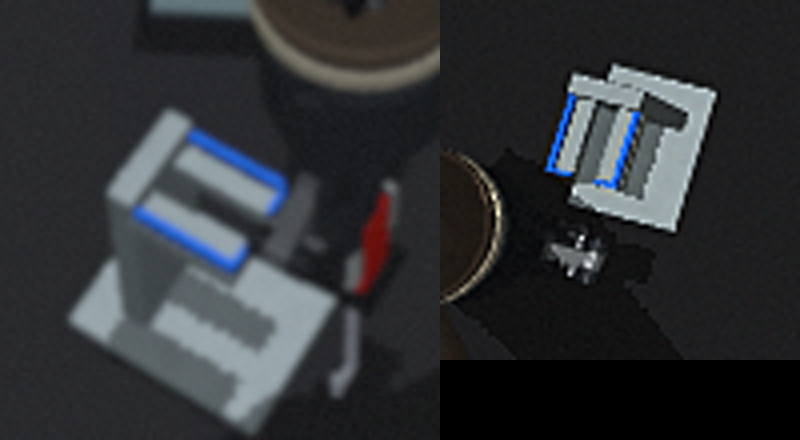

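Same picture as when the rod left the fork, with hook at (340,385). Sliding in.

Run:
```python
from h import *
go([.4984,.3471,.137],74.7)
```

```text
t 29.22 tcp [435.6 363.9 138.4] yaw_y 74.79 tilt [ 0.0051 -0.0077] F [ 0.27  0.04 -0.78] M [-0.022 -0.004  0.03 ] gap mm 21.0
inc mm [-65.    0.3   1.8] turn 0.02 dist 65.0
```

Emit:
{"method": "drive_tool", "body": {
  "increments": [-4,0,1,0,10,-12,0,1,0,10,-22,0,1,0,10,-32,0,1,0,10,-42,0,1,0,10,-52,0,1,0,10,-60,0,1,0,10,-65,0,1,0,10,-65,0,1,0,10,-65,0,1,0,10]
}}

```text
clock: 30.05
tcp_pos: [0.4983, 0.3466, 0.1376]
tcp_rot: [0.133, 0.991, -0.004, 0.003]
wrist_force: [-1.1, -0.7, -0.7]
finger_gap: 0.248
```

Run:
```python
from h import *
go([.4984,.3471,.1275],74.7)
c=snap("side","31");go([.4984,.3471,.1275],74.7)
cv2.imwrite("pics/c31.png",cv2.resize(c["pixels"][310:420,210:320],(600,600),interpolation=cv2.INTER_CUBIC))
```

```text
t 30.05 tcp [498.3 346.6 137.6] yaw_y 74.76 tilt [ 0.0046 -0.0079] F [-1.06 -0.73 -0.75] M [ 0.02   0.001 -0.014] gap mm 21.2
inc mm [ 0.1  0.6 10.1] turn 0.01 dist 10.0
t 30.10 tcp [497.9 346.9 137.7] yaw_y 74.80 tilt [ 0.0045 -0.0078] F [ 0.04  0.52 -0.93] M [ 0.019 -0.013 -0.023] gap mm 21.5
inc mm [-0.4  0.4 10.2] turn 0.02 dist 10.0
```

View pics/c31.png

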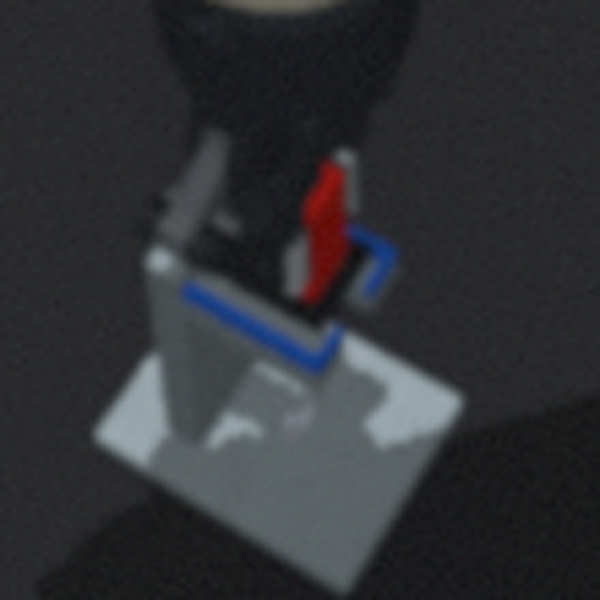

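In place above the seat. Lowering gently.

Emit:
{"method": "drive_tool", "body": {
  "increments": [-0.4,0.4,2,0,10,-0.4,0.4,4,0,10,-0.4,0.4,6,0,10,-0.4,0.4,8,0,10,-0.4,0.4,9,0,10,-0.4,0.4,9.5,0,10,-0.4,0.4,9.5,0,10]
}}

```text
clock: 30.68
tcp_pos: [0.4983, 0.3471, 0.128]
tcp_rot: [0.132, 0.991, -0.004, 0.003]
wrist_force: [0.5, -0.4, -1.5]
finger_gap: 0.246
```

Run:
```python
from h import *
go([.4984,.3471,.1272],74.7)
c=snap("side","32");go([.4984,.3471,.1272],74.7)
cv2.imwrite("pics/c32.png",cv2.resize(c["pixels"][310:420,210:320],(600,600),interpolation=cv2.INTER_CUBIC))
```

```text
t 30.68 tcp [498.3 347.1 128. ] yaw_y 74.81 tilt [ 0.0042 -0.008 ] F [ 0.46 -0.42 -1.52] M [ 0.007 -0.001 -0.032] gap mm 21.0
inc mm [-0.1  0.1  0.8] turn 0.02 dist 1.0
t 30.73 tcp [498.4 347.1 128.1] yaw_y 74.80 tilt [ 0.0044 -0.0078] F [-0.44 -0.06 -0.54] M [-0.034 -0.014 -0.011] gap mm 21.1
inc mm [-0.  -0.   0.9] turn 0.02 dist 1.0
```

View pics/c32.png

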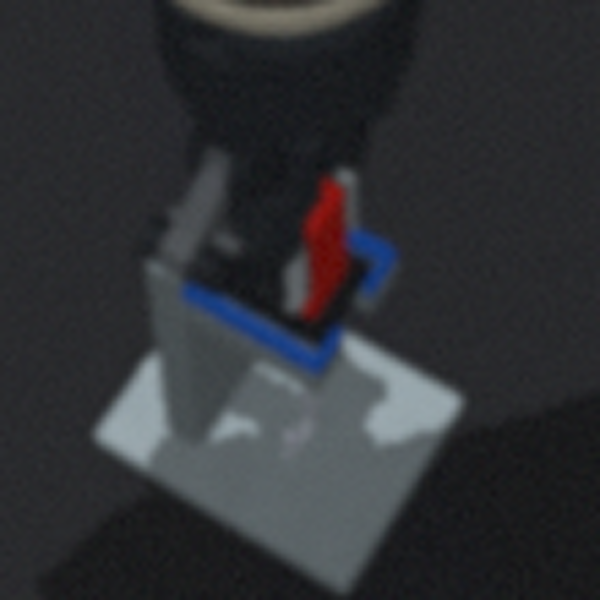

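Almost seated, about 1 mm to go. Small steps, feeling for support.

Emit:
{"method": "drive_tool", "body": {
  "increments": [0,0,0.5,0,10,0,0,1,0,10,0,0,1,0,10]
}}

```text
clock: 30.98
tcp_pos: [0.4985, 0.3472, 0.1272]
tcp_rot: [0.132, 0.991, -0.003, 0.003]
wrist_force: [0.2, -0.4, -0.3]
finger_gap: 0.248
```

Run:
```python
from h import *
obs()
```

```text
t 30.98 tcp [498.5 347.2 127.2] yaw_y 74.80 tilt [ 0.0046 -0.0077] F [ 0.16 -0.37 -0.3 ] M [-0.039  0.027 -0.017] gap mm 21.2
```

Emit:
{"method": "drive_tool", "body": {
  "increments": [0,0,0.4,0,10,0,0,0.4,0,10]
}}

```text
clock: 31.15
tcp_pos: [0.4985, 0.3471, 0.1272]
tcp_rot: [0.132, 0.991, -0.003, 0.003]
wrist_force: [-1.5, -1.1, 4.2]
finger_gap: 0.247
```

Run:
```python
from h import *
obs()
```

```text
t 31.15 tcp [498.5 347.1 127.2] yaw_y 74.80 tilt [ 0.0046 -0.0076] F [-1.51 -1.11  4.21] M [-0.166  0.299  0.024] gap mm 21.1
```

Seated: supported with +4 N and no longer descending. Opening slowly.

Emit:
{"method": "drive_tool", "body": {
  "increments": [0,0,-0.3,0,24,0,0,-0.3,0,30,0,0,-0.3,0,40,0,0,-0.3,0,55,0,0,-0.3,0,60,0,0,-0.3,0,60]
}}

```text
clock: 31.65
tcp_pos: [0.4985, 0.3472, 0.1275]
tcp_rot: [0.132, 0.991, -0.003, 0.003]
wrist_force: [-0.2, 0.4, -0.5]
finger_gap: 0.7
```

Run:
```python
from h import *
obs()
c=snap("side","33")
cv2.imwrite("pics/c33.png",cv2.resize(c["pixels"][310:420,210:320],(600,600),interpolation=cv2.INTER_CUBIC))
```

```text
t 31.65 tcp [498.5 347.2 127.5] yaw_y 74.80 tilt [ 0.0047 -0.0075] F [-0.16  0.44 -0.46] M [0.022 0.046 0.025] gap mm 59.8
```

View pics/c33.png

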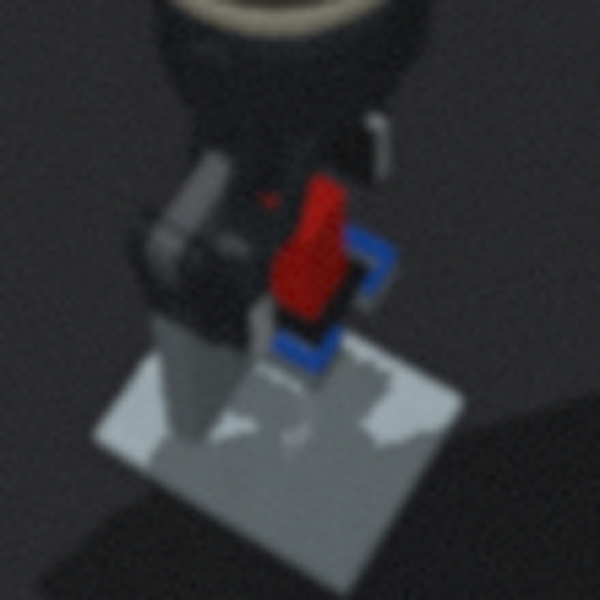

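The rod stands upright between the rails with the fingers open. Withdrawing up and away.

Emit:
{"method": "drive_tool", "body": {
  "increments": [0,0,-8,0,60,0,0,-25,0,60,0,0,-50,0,60,0,0,-80,0,60,0,0,-110,0,60,10,10,-130,0,60,30,20,-140,0,60,60,40,-145,0,60,90,60,-145,0,60,110,70,-145,0,60]
}}

```text
clock: 32.53
tcp_pos: [0.4072, 0.448, 0.2727]
tcp_rot: [0.131, 0.991, -0.002, 0.003]
wrist_force: [-1.2, 0.6, 0.8]
finger_gap: 0.7
```

Emit:
{"method": "drive_tool", "body": {
  "increments": [30,30,0,0,60,60,60,0,0,60,80,90,0,0,60,90,105,0,0,60,90,110,0,0,60,90,110,0,0,60,90,110,0,0,60]
}}

```text
clock: 33.12
tcp_pos: [0.3499, 0.5765, 0.2718]
tcp_rot: [0.131, 0.991, -0.002, 0.003]
wrist_force: [0.7, -0.5, 0.4]
finger_gap: 0.704
```

Run:
```python
from h import *
obs()
c=snap("side","40");t=snap("top","40");obs()
for n,k,roi in(("top",t,(125,195,205,265)),("side",c,(220,305,330,400))):
    m=mask(k,(0,150,190),(10,255,255));a,b,p,q=roi;m2=np.zeros_like(m);m2[p:q,a:b]=m[p:q,a:b];M=cv2.moments(m2,True)
    if M['m00']: print(n,"red",M['m10']/M['m00'],M['m01']/M['m00'],M['m00'])
```

```text
t 33.12 tcp [349.9 576.5 271.8] yaw_y 74.89 tilt [ 0.0053 -0.0057] F [ 0.68 -0.52  0.36] M [-0.021  0.017  0.008] gap mm 60.1
t 33.22 tcp [350.4 575.9 272.2] yaw_y 74.81 tilt [ 0.0054 -0.0052] F [ 0.43 -0.53  0.14] M [-0.026  0.033 -0.004] gap mm 60.0
top red 141.37313432835822 234.65671641791045 67.0
side red 261.8360655737705 347.8360655737705 61.0
```

View pics/side40.png

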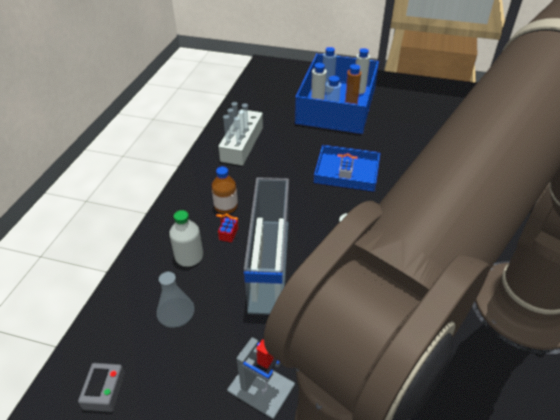

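View pics/top40.png

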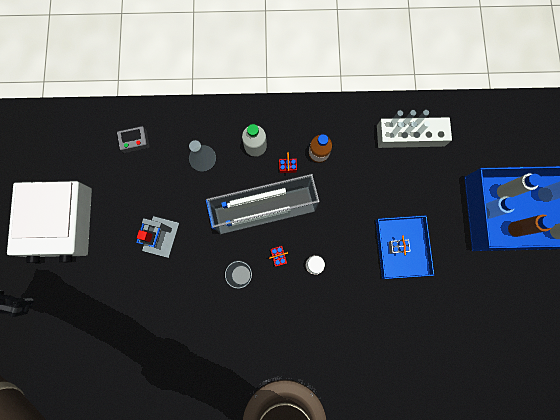

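The top view shows the handle's red centroid at exactly its starting pixel (141.4, 234.7), so the rod is seated. The basket stands in the tray at (400,245), and the tank and glassware are unmoved. Handing in.

Run:
```python
from h import *
T=load("top40.npz");T0=load("top0.npz")
cv2.imwrite("pics/tray40.png",cv2.resize(T["pixels"][205:290,365:450],None,fx=7,fy=7,interpolation=cv2.INTER_CUBIC))
```

```text
(no output)
```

View pics/tray40.png

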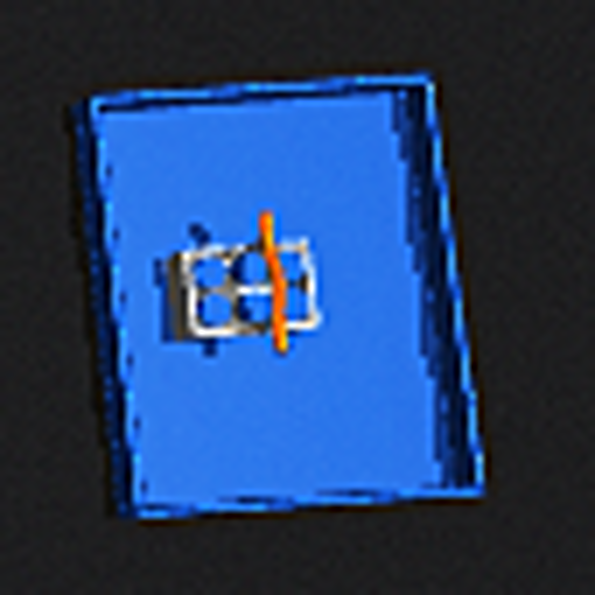

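The basket stands upright on the tray floor at crop (250,290), and the blue caps fill its cells.

```bash
python3 -c "
from rig import bot
print(bot.job_done())"
```

```text
the job is handed in; nothing more can be done
None
```

The job is done and handed in at about 33 s of the 72 s allowed; no verdict was reported.

I took the rod from its stand and hooked the bar from behind. I drew the basket along the rails until the wrist moment rose from about 0.55 to 1.2 N m and the basket stopped moving. Then I backed off slightly, lifted it out through the gap in the lips, stood it in the tray and hung the rod back.

**Last checks:**
- **Basket:** it stands upright inside the tray with the blue caps in their cells.
- **Rod:** in the top view the handle's red patch is at its starting pixel. The side view gave a slightly different centroid, but there the arm partly hides or shades the handle.
- **Other glassware:** it looks unmoved in the top view. The jar and beaker are hidden behind the arm in the side view.
- **Gripper:** it is clear of everything.

**What went wrong:** my first grip on the rod closed about 9 mm off-centre because I read the pose while the arm was still moving. I opened, re-centred and gripped again before lifting. The wrist reading was about 6 N at that moment.

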